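# Shim the changeover slot beside the mini conveyor and click the keeper home

### The job

Pack out the slot on the changeover fixture: choose the two colour-coded shims whose thicknesses together snugly fill the gap between the black fence and the stop block fitted there, and lower both, upright and without forcing, fully down into the slot, centred across it. Then slide the orange keeper along its bar towards the fence until it clicks over the sprung ball, its tongue over both shims between their tabs, and let go.

Things in the scene. Friction and masses are not known exactly. Their poses are not given: they have to be found in the camera images.
- fixture: fixed aluminium plate 235 x 170 x 10 mm with a black fence at its -x end. Origin: at table height below the middle of the fence's inner (+x) face; x runs from fence to keeper bar, z up. Slot: from the fence (x = 0, 100 mm wide in y) to the fitted stop's face (x = gap), floor at z = 10, fence and stop tops at z = 40, ends open. The right two shims leave 2 mm of play
- slot (a point): point on the slot's floor, at the middle of the foot of the fence's inner face (x = 0, y = 0, z = 10 mm in the fixture's frame). Shims stand here with thickness along the fixture's x, y axes the same way, plate centre at y = 0; their tabs, one at +y and one at -y, leave the middle free for the keeper's tongue
- ball (a point): top of the sprung brass ball, 3 mm proud of the top of a 14 mm square steel bar (along the fixture's x at y = 0, z = 29 to 43 mm). The ball is at x = 101 mm in the fixture's frame; the clicked keeper is centred on it. A rigid post stops the keeper 1 mm further to -x
- keeper: orange sleeve 50 mm long (x), 25.5 wide, captive on the bar with 0.75 mm play, slides along the fixture's x; axes as the fixture's, origin centre of its underside. Fin to grip on top: 14 mm wide (y), 20 long, at x = +14, z = 38 to 64. Steel tongue: x = -25 to -99, 20 wide, z = 32 to 38. Starts open at fixture x = 145 to 154, z = 22.5; ball resists (8 to 15 N) from x = 132, clicks at x = 101
- shim_red: red shim: upright plastic plate 8 mm thick (x), 100 wide (y), 40 high, with a grip tab 24 mm wide (y), 8 mm thick, 30 mm higher (to z = 70), centred at y = +36. Origin: centre of the plate's underside; z up. Starts upright in a black stand (1 mm play each side, walls to z = 18 mm, 70 mm long) on a white tray, stands 51 mm apart along x in any order
- shim_green: green shim: upright plastic plate 11 mm thick (x), 100 wide (y), 40 high, with a grip tab 24 mm wide (y), 11 mm thick, 30 mm higher (to z = 70), centred at y = +36. Origin: centre of the plate's underside; z up. Starts upright in a black stand (1 mm play each side, walls to z = 18 mm, 70 mm long) on a white tray, stands 51 mm apart along x in any order
- shim_violet: violet shim: upright plastic plate 15 mm thick (x), 100 wide (y), 40 high, with a grip tab 24 mm wide (y), 15 mm thick, 30 mm higher (to z = 70), centred at y = -36. Origin: centre of the plate's underside; z up. Starts upright in a black stand (1 mm play each side, walls to z = 18 mm, 70 mm long) on a white tray, stands 51 mm apart along x in any order
- shim_grey: grey shim: upright plastic plate 21 mm thick (x), 100 wide (y), 40 high, with a grip tab 24 mm wide (y), 21 mm thick, 30 mm higher (to z = 70), centred at y = -36. Origin: centre of the plate's underside; z up. Starts upright in a black stand (1 mm play each side, walls to z = 18 mm, 70 mm long) on a white tray, stands 51 mm apart along x in any order
- stop_yellow: yellow stop block, fixed, 44 mm wide (y), 30 high, 35 deep (x). Origin: on its underside, 13 mm from its +x face; axes as the fixture's. One stop of the three is fitted at the slot (origin at x = 47, y = 0, z = 10 in the fixture's frame), two are spares parked at x = 125, y = +-58. If fitted, this one leaves a gap of 25 mm from fence to stop
- stop_blue: blue stop block, fixed, 44 mm wide (y), 30 high, 32 deep (x). Origin: on its underside, 13 mm from its +x face; axes as the fixture's. One stop of the three is fitted at the slot (origin at x = 47, y = 0, z = 10 in the fixture's frame), two are spares parked at x = 125, y = +-58. If fitted, this one leaves a gap of 28 mm from fence to stop
- stop_white: white stop block, fixed, 44 mm wide (y), 30 high, 26 deep (x). Origin: on its underside, 13 mm from its +x face; axes as the fixture's. One stop of the three is fitted at the slot (origin at x = 47, y = 0, z = 10 in the fixture's frame), two are spares parked at x = 125, y = +-58. If fitted, this one leaves a gap of 34 mm from fence to stop

How it is judged:
By the outcome, as a careful person would: the job done as asked, in the order asked, and still so for the second after the job is handed in, with the robot touching nothing.
It also fails if it takes over 61 s, if anything falls off the work surface, if the arm or the gripper's body presses on something with over 40 N, if the wrist force passes 120 N, or if a joint passes its speed limit or range.

### The arm

A 6-joint arm with a two-finger parallel gripper is mounted at the origin on the work surface. World frame = base frame: x ahead of the robot, y to its left, z up, the work surface at z = 0. Lengths are in m, angles in degrees, forces in N, time in s.
With the tool pointing down it reaches from about 0.325 to 0.775 m from the base axis. Payload 9.3 kg.
Tool frame: the origin (TCP) lies on the centre line of the jaws, within the pads' length; the fingertips stand 19 mm ahead of it and the grasp point (between the pads) is the TCP (tcp_to_tips is the distance from the TCP to the fingertips, in m); z points along the fingers, y is the direction in which the jaws open and shut (so a half turn about z gives the same grasp; the last joint's range is limited). The gripper opens to 85 mm and grips with 20 to 120 N. Pads are 22 mm wide; open, the fingers measure 114 mm over their backs; the gripper's body (76 mm by 85 mm) begins 54 mm behind the grasp point. The pads swing forward as they close: fully open they stand 13 mm farther back than shut.
Start: joints at [67.861, 14.817, 1.232, 76.415, 0, 81.257], TCP at [0.127, 0.535, 0.224] pointing down, gripper open.
Joint ranges: [-174.27, 174.27], [-52.1, 104.24], [-59.71, 78.15], [-110.17, 111.67], [-87.03, 83.33], [-180, 180]. Speed limits (degrees/s): [127.2, 127.2, 159.86, 180, 180, 180].

### API

Orientations are given as a 3x3 rotation matrix whose columns are the frame's x, y, z axes.
In Python, from rig import * gives the robot as it stands.
- The arm moves only by the shell command python3 -m inch 'ROWS' [FORCE]. ROWS is JSON, a list of rows, each a list of 7 numbers: the shift along the tool's x, y, z in units of 60 mm (1.0 is 60 mm), then the turn, a rotation vector about the tool's x, y, z in units of 10 degrees (1.0 is 10 degrees), then the closure, from 0 (fully open) to 1 (shut). In form: [[dx, dy, dz, ax, ay, az, fingers], ...]. A call has 1 to 12 rows; each row shifts and turns the commanded pose from where the row before left it, along the tool's axes as they then stand; what a row does not reach is not made up. A row lasts 1/8 s, in which the tool goes at most 62.5 mm and 10.7 degrees, less where a joint would pass 70% of its speed; a pose out of reach is approached as far as the arm can. A call is refused whole if a number of a shift passes 1 or a number of a turn 1, either way. A call with a gripper value outside its range is refused whole. The fingers move at their own pace and stop on an object; FORCE is the grip in N (left out, the last holds). Time passes only in rows, so rows that do not move let the fingers close. It gives the time, the measured TCP pose, the force and the opening at its end, in the units of the state.
- get_state(): the state, without advancing time (a new reading comes with each control period).
- snapshot(name): name is "scene" or "top" or "wrist"; returns a dict with "frame" (420x560x3 uint8, red, green, blue), "fovy" (degrees; the focal length in pixels is half the picture's height over the tangent of half this angle, whatever the lens; pixels are square), "cx", "cy" (the principal point, pixels), "dist_coeffs" ([k1, k2, p1, p2, k3] as OpenCV has them; the pictures are not rectified), "R" (3x3) and "t" (3): a world point X has camera coordinates R X + t. Camera axes: x right, y down, z forward; pixel columns grow to the right and rows downward; lengths in m; the calibration is good to about 2 mm. A picture is of the moment at which its call begins. There is no depth.
- finish_job(): hands the job in, once; it reports no verdict.
Trained networks look in a picture, given as the dict that the camera call returned (one of the last four; its "shot" number tells which), for a name from the list of things; names that differ only in an ending like _2 or _b are one class to them, and where a whole thing is asked for, a point or a joint stands for the part that bears it (a point fixed in the world has none). Each returns a list of dicts, best first, with "score" (0 to 1); they miss things now and then, are a little off and sometimes report something else, mostly with a low value. They report only what shows in the picture. A call takes as long as a camera call.
- spot_in(picture, thing): "at" ([x, y, z] in m, in world coordinates, good to about 4 mm: the middle of the surface that is visible of it).
- outline_of(picture, thing): "mask" (420x560 bool, what is visible of it).
The state is a dict: "time_s": time; "q": joint angles; "qd": joint speeds; "joint_torque": joint torques, N m; "tool_pos": TCP position; "tcp_rot": TCP orientation; "ft_force": force on the tool from outside, world axes, zero at the start; "torque": the same for the moment, N m; "finger_gap": finger opening in m.
Only numpy, scipy, OpenCV 4.12 (cv2) and the standard library are available. Lean on these libraries where they do the work, as an engineer would, in place of code of your own. Each camera call takes 0.05 s, during which the arm holds its last target.

## Working session

There is one attempt and no reset: what is moved stays moved. The work goes in short steps, Python scripts to look and compute and a shell command to move; the robot and the scene stay as the last step left them, time stands still between calls to the robot, and variables do not carry over. Pictures are saved under pics/ and viewed, and the job is handed in when it is done.

```bash
ls; mkdir -p pics
python3 - <<'E'
from rig import *
import cv2
print(get_state())
for n in ("scene","top","wrist"):
    s=snapshot(n)
    print(n,s["fovy"],s["cx"],s["cy"],s["dist_coeffs"],s["R"],s["t"],s["shot"])
    cv2.imwrite(f"pics/{n}0.png",s["frame"][:,:,::-1])
    if n=="top":
        import pickle
        pickle.dump(s,open("top0.pkl","wb"))
        for t in ["shim_red","shim_green","shim_violet","shim_grey","stop_yellow","stop_blue","stop_white","keeper","fixture","slot","ball"]:
            r=spot_in(s,t); print(t,[(round(d["score"],2),d["at"]) for d in r[:2]])
E
```

```text
pics
{'time_s': 0.0, 'q': array([6.78616100e+01, 1.48496486e+01, 1.19084874e+00, 7.64150099e+01,
       2.62488854e-03, 8.12567325e+01]), 'qd': array([ 0.08752061,  0.00339033, -0.02398992,  0.01789292, -0.00578498,
       -0.03328698]), 'joint_torque': array([ 4.52484846e-04, -5.55640697e+01,  3.44530964e+01,  1.38430789e-02,
       -1.98106827e-04,  9.28896895e-06]), 'tool_pos': array([0.12730096, 0.53478139, 0.22388421]), 'tcp_rot': array([[-9.72795532e-01,  2.31664787e-01, -5.27895592e-04],
       [ 2.31665263e-01,  9.72794851e-01, -1.17598554e-03],
       [ 2.41099675e-04, -1.26628855e-03, -9.99999169e-01]]), 'ft_force': array([ 1.10998765, -0.46086658,  0.10775546]), 'torque': array([-0.03596132,  0.04494572,  0.02222396]), 'finger_gap': 0.08568817886934382}
scene 47.98969801838106 282.1209499821446 216.3257329834368 [-0.13508093  0.          0.          0.          0.        ] [[-0.39753897  0.91756688 -0.00581308]
 [ 0.59875176  0.25460024 -0.75939124]
 [-0.69531223 -0.3053682  -0.6506083 ]] [ 0.20375814 -0.26430631  1.2918298 ] 1
top 42.886136507477055 284.5038075976029 210.
[... 360 characters left out ...]
74, 0.05])]
shim_grey [(0.79, [0.5274, -0.2591, 0.0506])]
stop_yellow [(0.55, [0.4962, 0.223, 0.0399])]
stop_blue [(0.52, [0.5885, 0.176, 0.0432])]
stop_white [(0.8, [0.5773, 0.2898, 0.039])]
keeper [(0.57, [0.5807, 0.2347, 0.0577])]
fixture [(0.7, [0.5248, 0.2248, 0.0084])]
slot [(0.7, [0.5183, 0.2261, 0.0112]), (0.5, [0.4957, 0.2266, 0.0386])]
ball [(0.79, [0.5193, 0.2237, 0.0113])]
wrist 58.154237575727855 279.5366668982569 208.05647405401868 [0.03301917 0.         0.         0.         0.        ] [[ 2.31945592e-01  9.72728653e-01  4.58679820e-04]
 [ 9.33655781e-01 -2.22760982e-01  2.80471795e-01]
 [ 2.72925127e-01 -6.46259475e-02 -9.59862158e-01]] [-0.54902085 -0.0367605   0.37718059] 3
```

View pics/top0.png

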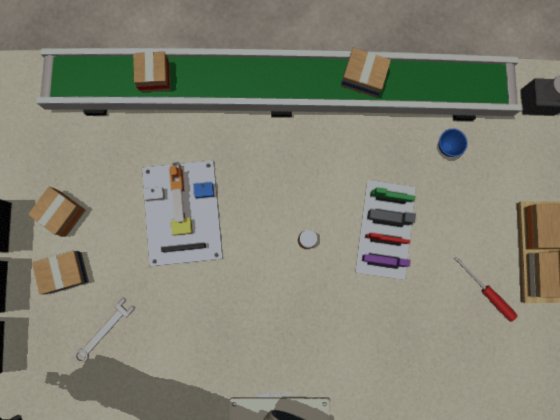

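View pics/scene0.png

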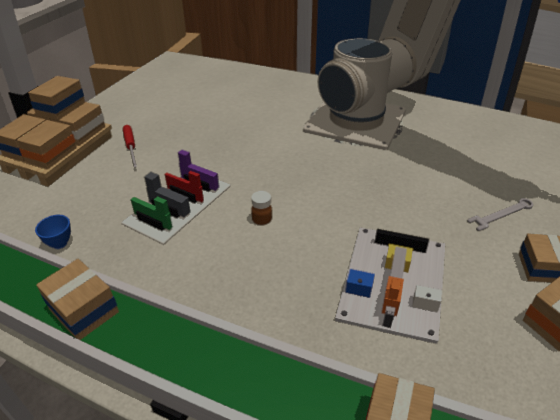

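View pics/wrist0.png

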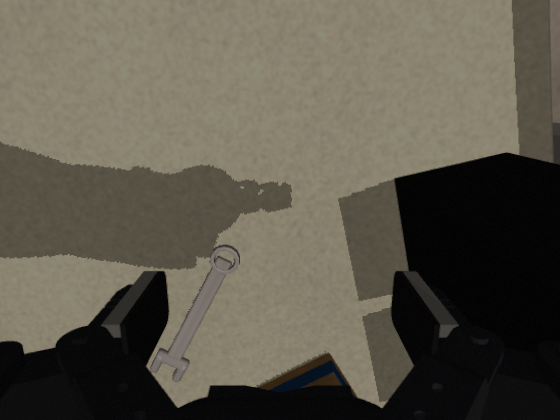

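Run:
```python
import pickle,cv2
s=pickle.load(open("top0.pkl","rb"));f=s["frame"][:,:,::-1]
a=f[155:270,135:230];b=f[175:285,350:425]
cv2.imwrite("pics/z1.png",cv2.resize(a,None,fx=5,fy=5,interpolation=cv2.INTER_CUBIC))
cv2.imwrite("pics/z2.png",cv2.resize(b,None,fx=5,fy=5,interpolation=cv2.INTER_CUBIC))
f=cv2.imread("pics/scene0.png")
cv2.imwrite("pics/z3.png",cv2.resize(f[145:240,120:240],None,fx=5,fy=5,interpolation=cv2.INTER_CUBIC))
```

```text
(no output)
```

View pics/z1.png

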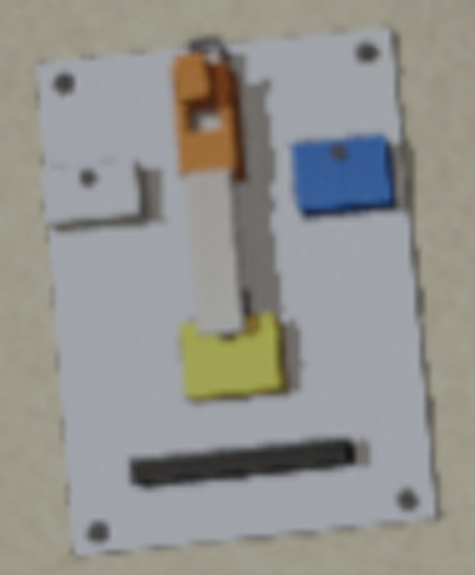

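View pics/z2.png

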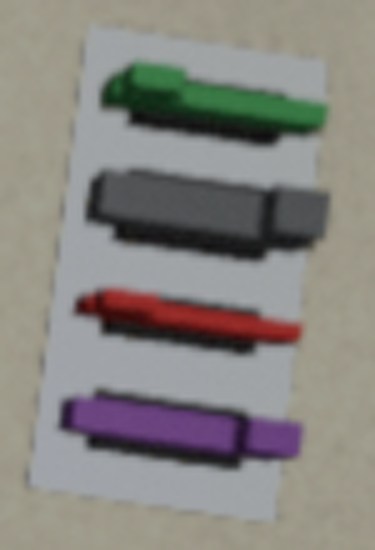

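View pics/z3.png

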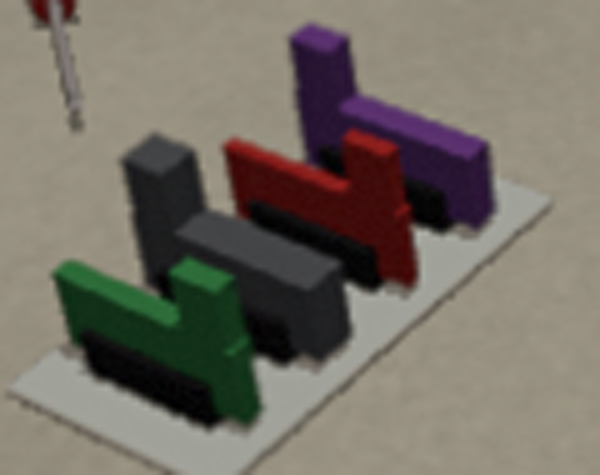

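```bash
cat > h.py <<'E'
import numpy as np,cv2
from rig import *
def K(s):
    f=s["frame"].shape[0]/2/np.tan(np.radians(s["fovy"]/2)); return np.array([[f,0,s["cx"]],[0,f,s["cy"]],[0,0,1.]])
def unproj(s,px,z):
    u=cv2.undistortPoints(np.array(px,float).reshape(-1,1,2),K(s),np.array(s["dist_coeffs"])).reshape(-1,2)
    R=np.array(s["R"]);t=np.array(s["t"]);c=-R.T@t
    d=np.c_[u,np.ones(len(u))]@R
    z=np.broadcast_to(z,len(u)); return c+d*((z-c[2])/d[:,2])[:,None]
def proj(s,X):
    r,_=cv2.Rodrigues(np.array(s["R"])); return cv2.projectPoints(np.array(X,float).reshape(-1,3),r,np.array(s["t"]),K(s),np.array(s["dist_coeffs"]))[0].reshape(-1,2)
def save(s,name,box=None,k=1):
    f=s["frame"][:,:,::-1]
    if box: f=f[box[1]:box[3],box[0]:box[2]]
    cv2.imwrite("pics/"+name,cv2.resize(f,None,fx=k,fy=k,interpolation=cv2.INTER_CUBIC))
def plan(target,yaw_y):
    """target TCP, tool y-axis heading deg, tool down. Print shift in current tool axes (units) and turn about z"""
    st=get_state();R=np.array(st["tcp_rot"]);p=np.array(st["tool_pos"])
    d=R.T@(np.array(target)-p)/0.06
    cur=np.degrees(np.arctan2(R[1,1],R[0,1]))
    dz=-( (yaw_y-cur+180)%360-180)/10   # tool z down
    print("t",st["time_s"],"pos",p.round(4),"yaw",round(cur,2),"shift units(cur axes)",d.round(3),"az",round(dz,3),"q",np.round(st["q"],1),"F",np.round(st["ft_force"],1),"gap",round(st["finger_gap"],4))
E
python3 - <<'E'
from h import *
import pickle
s=pickle.load(open("top0.pkl","rb"))
P=unproj(s,np.array([(37,62),(390,28),(437,518),(75,555)])/5+[135,155],.01);print(P.round(4))
for i in range(4):
    d=P[(i+1)%4]-P[i];print(np.linalg.norm(d),np.degrees(np.arctan2(d[1],d[0])))
P=unproj(s,np.array([(88,25),(325,58),(272,520),(30,487)])/5+[350,175],.003);print(P.round(4))
for i in range(4):
    d=P[(i+1)%4]-P[i];print(np.linalg.norm(d),np.degrees(np.arctan2(d[1],d[0])))
# fence inner top edge
print(unproj(s,np.array([(130,460),(352,440),(183,398),(284,388),(208,335)])/5+[135,155],.04))
w=snapshot("wrist");R=np.array(w["R"]);c=-R.T@w["t"];st=get_state();T=st["tcp_rot"];print("cam in tool",T.T@(c-st["tool_pos"]),"\n",T.T@R.T)
E
```

```text
[[0.6447 0.3288 0.01  ]
 [0.6626 0.1613 0.01  ]
 [0.4307 0.1343 0.01  ]
 [0.4119 0.302  0.01  ]]
0.16843014020069222 -83.88906258071043
0.23352322781296947 -173.3526913553875
0.16874364957618426 96.37466340521341
0.23429719796022694 6.569304448984878
[[ 0.6212 -0.2087  0.003 ]
 [ 0.6065 -0.324   0.003 ]
 [ 0.3853 -0.293   0.003 ]
 [ 0.4006 -0.1781  0.003 ]]
0.1162409112511509 -97.2420988276918
0.22338382408140747 172.03241645738203
0.1159731487387422 82.42206873081656
0.22270085707963916 -7.9004018182045845
[[0.45444253 0.2717372  0.04      ]
 [0.46449619 0.17098943 0.04      ]
 [0.48291887 0.24844961 0.04      ]
 [0.48792093 0.20251409 0.04      ]
 [0.51187433 0.237907   0.04      ]]
cam in tool [ 0.07035313 -0.00111424 -0.14808999] 
 [[-2.82975668e-04 -9.59865373e-01 -2.80461025e-01]
 [ 9.99999875e-01 -3.87176466e-04  3.16128242e-04]
 [-4.12028461e-04 -2.80460900e-01  9.59865362e-01]]
```

```bash
cat >> h.py <<'E'
def rows(target,yaw_y,n,start=None):
    st=get_state();R=np.array(st["tcp_rot"]);p=np.array(st["tool_pos"])
    cur=np.degrees(np.arctan2(R[1,1],R[0,1]))
    da=((yaw_y-cur+180)%360-180)
    dw=(np.array(target)-p)/n/0.06
    for i in range(n):
        a=np.radians(cur+da*i/n); y=np.array([np.cos(a),np.sin(a),0]); z=np.array([0,0,-1.]); x=np.cross(y,z)
        print(np.round([x@dw,y@dw,z@dw],3),"az",round(-da/n/10,3))
E
python3 - <<'E'
from h import *
rows([.5,.16,.25],6.4,11)
E
```

```text
[-0.681 -0.422 -0.039] az 0.638
[-0.723 -0.344 -0.039] az 0.638
[-0.757 -0.261 -0.039] az 0.638
[-0.782 -0.175 -0.039] az 0.638
[-0.796 -0.087 -0.039] az 0.638
[-0.801  0.002 -0.039] az 0.638
[-0.796  0.091 -0.039] az 0.638
[-0.781  0.179 -0.039] az 0.638
[-0.756  0.264 -0.039] az 0.638
[-0.722  0.347 -0.039] az 0.638
[-0.679  0.425 -0.039] az 0.638
```

```bash
python3 -m inch '[[-0.68,-0.42,-0.04,0,0,0.64,0],[-0.72,-0.34,-0.04,0,0,0.64,0],[-0.76,-0.26,-0.04,0,0,0.64,0],[-0.78,-0.18,-0.04,0,0,0.64,0],[-0.8,-0.09,-0.04,0,0,0.64,0],[-0.8,0,-0.04,0,0,0.64,0],[-0.8,0.09,-0.04,0,0,0.64,0],[-0.78,0.18,-0.04,0,0,0.64,0],[-0.76,0.26,-0.04,0,0,0.64,0],[-0.72,0.35,-0.04,0,0,0.64,0],[-0.68,0.42,-0.04,0,0,0.64,0],[0,0,0,0,0,0,0]]'
python3 - <<'E'
from h import *
plan([.5,.16,.25],6.4)
s=snapshot("wrist");save(s,"w1.png")
import pickle;pickle.dump(s,open("w1.pkl","wb"))
E
```

```text
time_s: 2.25
tool_pos: [0.5011, 0.1567, 0.2504]
tcp_rot: [[-0.103, 0.995, -0.0], [0.995, 0.103, -0.0], [-0.0, -0.0, -1.0]]
ft_force: [-1.0, -0.3, -0.7]
finger_gap: 0.0853
t 2.25 pos [0.5011 0.1567 0.2504] yaw 5.92 shift units(cur axes) [ 0.056 -0.012  0.007] az -0.048 q [ 8.2 12.   1.2 79.2 -0.  92.3] F [-1.  -0.3 -0.7] gap 0.0853
```

View pics/w1.png

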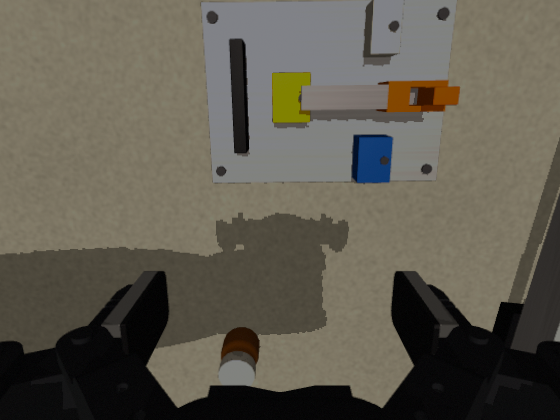

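Run:
```python
from h import *
import pickle;s=pickle.load(open("w1.pkl","rb"))
save(s,"w1a.png",(195,0,335,190),4)
save(s,"w1b.png",(340,0,480,190),4)
```

```text
(no output)
```

View pics/w1a.png

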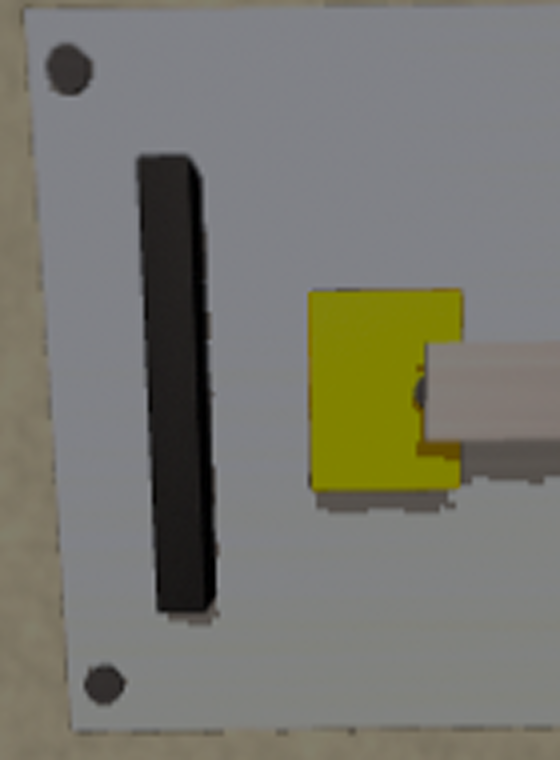

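View pics/w1b.png

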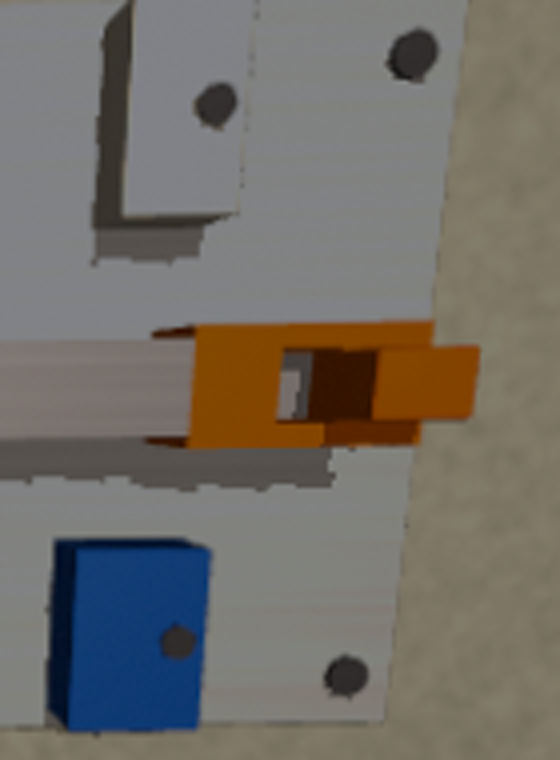

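```bash
cat > fix.py <<'E'
from h import *
import pickle
from scipy.optimize import least_squares
s=pickle.load(open("w1.pkl","rb"))
A=[((188,157),(0,50,40)),((207,611),(0,-50,40)),((202,181),(0,50,10)),((310,290),(25,22,40)),((462,290),(60,22,40)),((461,490),(60,-22,40)),((315,490),(25,-22,40)),
 ((25,12),('a',85,10)),((72,731),('a',-85,10))]
B=[((75,548),(106,-36,40)),((210,550),(138,-36,40)),((198,730),(138,-80,40)),((68,730),(106,-80,40)),((123,215),(112,36,40)),((238,215),(138,36,40)),((385,720),('b',-85,10))]
px=np.array([((u+.5)/4-.5+195,(v+.5)/4-.5) for (u,v),_ in A]+[((u+.5)/4-.5+340,(v+.5)/4-.5) for (u,v),_ in B])
pts=[p for _,p in A+B]
def world(v):
    x,y,th,a=v[:4];c,n=np.cos(th),np.sin(th)
    X=np.array([[a if p[0]=='a' else a+235 if p[0]=='b' else p[0],p[1],p[2]] for p in pts])/1
    return np.c_[x+c*X[:,0]-n*X[:,1],y+n*X[:,0]+c*X[:,1],X[:,2]+ (v[4] if len(v)>4 else 0)]/1000
def f(v): return (proj(s,world(v))-px).ravel()
for v0 in ([459,221,.11,-60],[459,221,.11,-60,0]):
    r=least_squares(f,v0,loss="soft_l1");print(r.x.round(2),"yaw",np.degrees(r.x[2]).round(3));print(f(r.x).reshape(-1,2).round(1).tolist())
E
python3 fix.py
```

```text
[ 4.6232e+02  2.2223e+02  1.1000e-01 -3.9260e+01] yaw 6.589
[[0.1, -0.9], [-0.2, 1.1], [-0.4, -2.1], [-1.0, 0.0], [0.3, -0.5], [-0.1, 0.3], [-1.4, 0.7], [-0.6, -1.4], [-0.2, 0.8], [0.5, 0.4], [1.2, -0.6], [0.7, 0.6], [0.0, 1.0], [-0.5, 0.2], [0.6, -0.4], [1.3, 0.8]]
[ 4.6268e+02  2.2220e+02  1.2000e-01 -3.9800e+01 -3.5200e+00] yaw 6.621
[[0.9, -0.2], [0.5, 0.6], [0.3, -1.5], [-0.6, 0.3], [0.3, -0.2], [0.0, 0.1], [-0.9, 0.6], [-0.1, -0.4], [0.2, 0.2], [0.1, 0.1], [0.5, -1.0], [0.1, -0.2], [-0.3, 0.2], [-1.0, 0.6], [-0.2, 0.0], [-0.1, 0.1]]
```

Run:
```python
from h import *
rows([.49,-.31,.25],-7.6,9)
```

```text
[-0.86  -0.11   0.001] az 0.152
[-0.862 -0.087  0.001] az 0.152
[-0.864 -0.064  0.001] az 0.152
[-0.866 -0.041  0.001] az 0.152
[-0.866 -0.018  0.001] az 0.152
[-0.867  0.005  0.001] az 0.152
[-0.866  0.028  0.001] az 0.152
[-0.865  0.051  0.001] az 0.152
[-0.863  0.074  0.001] az 0.152
```

```bash
python3 -m inch '[[-0.86,-0.11,0,0,0,0.15,0],[-0.86,-0.09,0,0,0,0.15,0],[-0.86,-0.06,0,0,0,0.15,0],[-0.87,-0.04,0,0,0,0.15,0],[-0.87,-0.02,0,0,0,0.15,0],[-0.87,0,0,0,0,0.15,0.2],[-0.87,0.03,0,0,0,0.15,0.4],[-0.86,0.05,0,0,0,0.15,0.5],[-0.86,0.07,0,0,0,0.15,0.5],[0,0,0,0,0,0,0.5],[0,0,0,0,0,0,0.5]]'
python3 - <<'E'
from h import *
plan([.49,-.31,.25],-7.6)
s=snapshot("wrist");save(s,"w2.png")
import pickle;pickle.dump(s,open("w2.pkl","wb"))
for t in ("shim_red","shim_violet"):print(t,[(d["score"],d["at"]) for d in spot_in(s,t)])
E
```

```text
time_s: 3.68
tool_pos: [0.4906, -0.3079, 0.2508]
tcp_rot: [[0.126, 0.992, -0.0], [0.992, -0.126, 0.001], [0.001, -0.0, -1.0]]
ft_force: [0.1, 0.3, 0.8]
finger_gap: 0.0429
t 3.675 pos [ 0.4906 -0.3079  0.2508] yaw -7.23 shift units(cur axes) [-0.037 -0.005  0.014] az 0.037 q [-40.4  17.4   8.7  81.3   0.   56.8] F [0.1 0.3 0.8] gap 0.0429
shim_red [(0.9, [0.4774, -0.2444, 0.0482])]
shim_violet [(0.66, [0.4305, -0.2399, 0.0522])]
```

View pics/w2.png

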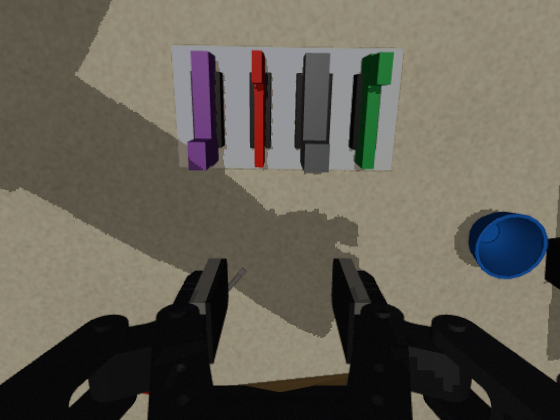

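Run:
```python
from h import *
import pickle;s=pickle.load(open("w2.pkl","rb"))
save(s,"w2a.png",(170,40,280,180),5)
```

```text
(no output)
```

View pics/w2a.png

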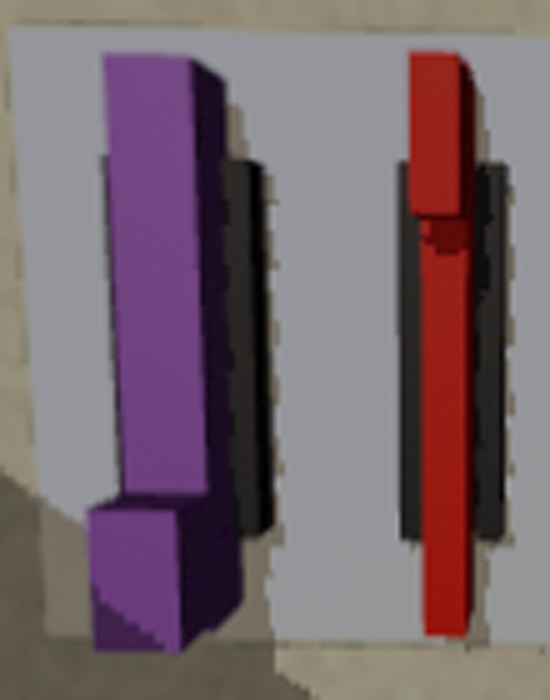

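```bash
cat > shim.py <<'E'
from h import *
import pickle
from scipy.optimize import least_squares
s=pickle.load(open("w2.pkl","rb"))
V=[((104,54),(-7.5,50,40)),((190,57),(7.5,50,40)),((122,495),(-7.5,-24,40)),((208,493),(7.5,-24,40)),((90,512),(-7.5,-24,70)),((178,512),(7.5,-24,70)),((95,652),(-7.5,-48,70)),((180,652),(7.5,-48,70))]
Rd=[((410,52),(-4,48,70)),((460,52),(4,48,70)),((412,213),(-4,24,70)),((462,215),(4,24,70)),((424,635),(-4,-50,40)),((467,635),(4,-50,40))]
for n,L,v0 in (("violet",V,[430,-240,-.13,3]),("red",Rd,[480,-244,-.13,3])):
    px=np.array([((u+.5)/5-.5+170,(v+.5)/5-.5+40) for (u,v),_ in L]);X=np.array([p for _,p in L],float)
    def f(v,z=None):
        x,y,th=v[:3];z0=z if z is not None else v[3];c,k=np.cos(th),np.sin(th)
        return (proj(s,np.c_[x+c*X[:,0]-k*X[:,1],y+k*X[:,0]+c*X[:,1],X[:,2]+z0]/1000)-px).ravel()
    for z in (None,4):
        r=least_squares(f,v0,args=(z,));print(n,r.x.round(2),"yaw",np.degrees(r.x[2]).round(2),f(r.x,z).reshape(-1,2).round(1).tolist())
        x,y,th=r.x[:3];print(" tab centre",[x-np.sin(th)*(36 if n=="red" else -36),y+np.cos(th)*(36 if n=="red" else -36)])
E
python3 shim.py
```

```text
violet [ 4.2927e+02 -2.4122e+02 -1.4000e-01  7.6300e+00] yaw -8.14 [[-0.2, 0.2], [0.2, -0.0], [0.7, -0.5], [-0.1, 0.2], [-0.6, -0.3], [-0.3, 0.1], [-0.1, -0.0], [0.4, 0.3]]
 tab centre [np.float64(424.17760138393555), np.float64(-276.8561190334992)]
violet [ 4.2849e+02 -2.4135e+02 -1.4000e-01  3.0000e+00] yaw -8.13 [[-0.1, 1.0], [0.1, 0.8], [0.7, -0.6], [-0.2, 0.1], [-0.5, -0.5], [-0.4, -0.1], [0.0, -0.5], [0.4, -0.2]]
 tab centre [np.float64(423.397729166185), np.float64(-276.9879404679812)]
red [ 4.7999e+02 -2.4811e+02 -1.4000e-01  6.2100e+00] yaw -8.18 [[0.1, -0.0], [0.2, 0.2], [-0.1, 0.0], [-0.2, -0.2], [0.1, -0.0], [0.0, 0.1]]
 tab centre [np.float64(485.1091610715421), np.float64(-212.4741357537284)]
red [ 4.7987e+02 -2.4806e+02 -1.4000e-01  3.0000e+00] yaw -8.17 [[0.1, 0.2], [0.2, 0.4], [-0.1, 0.1], [-0.3, -0.1], [0.1, -0.5], [-0.0, -0.4]]
 tab centre [np.float64(484.9849377278795), np.float64(-212.42043208193758)]
```

Run:
```python
from h import *
plan([.485,-.2124,.115],-8.15)
```

```text
t 3.825 pos [ 0.4908 -0.3074  0.2513] yaw -7.18 shift units(cur axes) [ 1.559 -0.295  2.272] az 0.097 q [-40.4  17.4   8.7  81.3   0.   56.8] F [0.3 0.  0.3] gap 0.0429
```

```bash
python3 -m inch '[[0.52,-0.1,0.75,0,0,0.1,0.5],[0.52,-0.1,0.75,0,0,0,0.5],[0.52,-0.1,0.75,0,0,0,0.6],[0,0,0,0,0,0,0.6],[0,0,0,0,0,0,0.6]]'
python3 - <<'E'
from h import *
plan([.485,-.2124,.069],-8.15)
s=snapshot("wrist");save(s,"w3.png")
E
```

```text
time_s: 4.45
tool_pos: [0.4865, -0.2136, 0.1171]
tcp_rot: [[0.143, 0.99, 0.001], [0.99, -0.143, -0.001], [-0.001, 0.002, -1.0]]
ft_force: [0.9, -0.5, 0.3]
finger_gap: 0.0344
t 4.45 pos [ 0.4865 -0.2136  0.1171] yaw -8.2 shift units(cur axes) [ 0.017 -0.029  0.801] az -0.005 q [-32.8  16.1 -13.2  60.7  -0.   65.5] F [ 0.9 -0.5  0.3] gap 0.0344
```

View pics/w3.png

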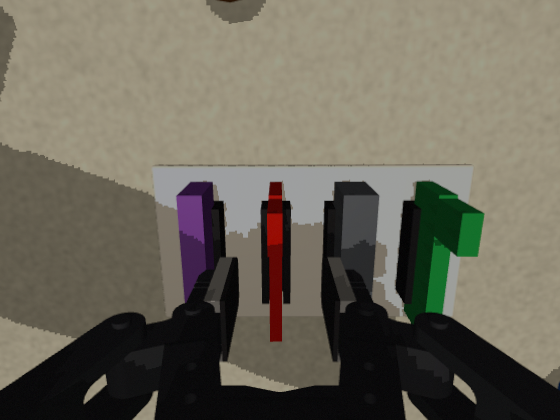

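```bash
python3 -m inch '[[0.02,-0.03,0.25,0,0,0,0.6],[0,0,0.25,0,0,0,0.6],[0,0,0.27,0,0,0,0.6],[0,0,0,0,0,0,0.6],[0,0,0,0,0,0,0.7]]'
python3 - <<'E'
from h import *
plan([.485,-.2124,.069],-8.15)
s=snapshot("wrist");save(s,"w4.png")
E
```

```text
time_s: 5.12
tool_pos: [0.4845, -0.2128, 0.0703]
tcp_rot: [[0.145, 0.989, 0.001], [0.989, -0.145, -0.0], [-0.0, 0.001, -1.0]]
ft_force: [-0.0, 0.6, 0.8]
finger_gap: 0.0252
t 5.125 pos [ 0.4845 -0.2128  0.0703] yaw -8.31 shift units(cur axes) [0.008 0.007 0.021] az -0.016 q [-32.8  18.1 -17.7  54.1   0.   65.5] F [-0.   0.6  0.8] gap 0.0252
```

View pics/w4.png

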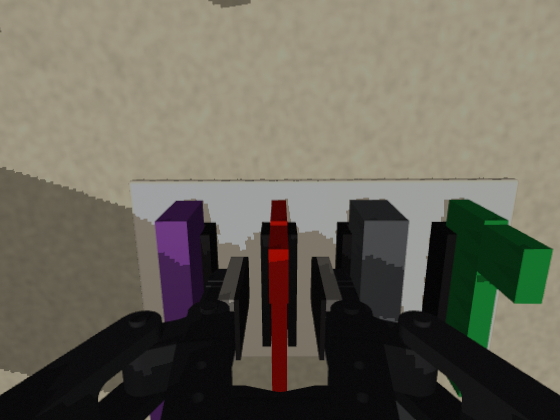

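```bash
python3 -m inch '[[0,0,0,0,0,0,0.8],[0,0,0,0,0,0,0.85],[0,0,0,0,0,0,1],[0,0,0,0,0,0,1],[0,0,0,0,0,0,1],[0,0,0,0,0,0,1]]' 50
python3 - <<'E'
from h import *
plan([.485,-.2124,.069],-8.15)
s=snapshot("wrist");save(s,"w5.png")
E
```

```text
time_s: 5.92
tool_pos: [0.4844, -0.2124, 0.0701]
tcp_rot: [[0.144, 0.99, 0.001], [0.99, -0.144, -0.0], [-0.0, 0.001, -1.0]]
ft_force: [-0.2, 1.8, 5.9]
finger_gap: 0.0052
t 5.925 pos [ 0.4844 -0.2124  0.0701] yaw -8.29 shift units(cur axes) [0.001 0.01  0.018] az -0.014 q [-32.8  18.1 -17.8  54.1   0.   65.5] F [-0.2  1.8  5.9] gap 0.0052
```

View pics/w5.png

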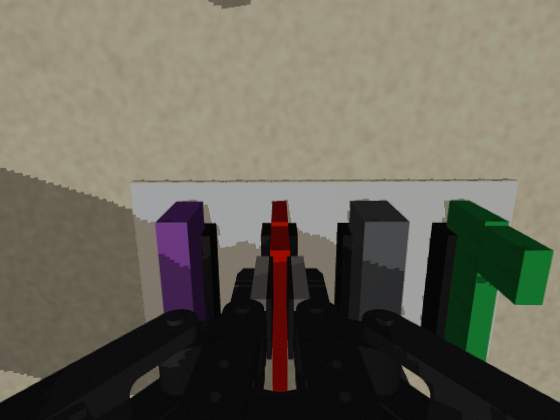

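```bash
python3 -m inch '[[0,0,-0.1,0,0,0,1],[0,0,-0.2,0,0,0,1],[0,0,-0.3,0,0,0,1],[0,0,-0.5,0,0,0,1],[0,0,-0.5,0,0,0,1],[0,0,-0.4,0,0,0,1],[0,0,0,0,0,0,1]]'
python3 - <<'E'
from h import *
plan([.485,-.2124,.069],-8.15)
s=snapshot("wrist");save(s,"w6.png")
s=snapshot("scene");save(s,"s6.png",(100,120,300,270),4)
E
```

```text
time_s: 6.85
tool_pos: [0.4848, -0.2128, 0.1917]
tcp_rot: [[0.144, 0.99, 0.003], [0.99, -0.144, -0.002], [-0.002, 0.003, -1.0]]
ft_force: [0.5, -0.7, -1.1]
finger_gap: 0.0053
t 6.85 pos [ 0.4848 -0.2128  0.1917] yaw -8.3 shift units(cur axes) [ 0.01  -0.004  2.045] az -0.015 q [-32.8  13.3  -5.6  70.9  -0.   65.5] F [ 0.5 -0.7 -1.1] gap 0.0053
```

View pics/w6.png

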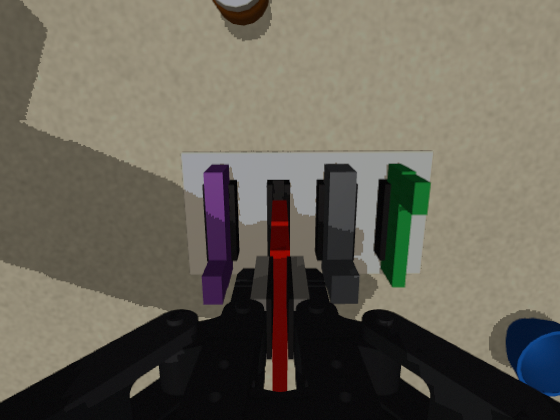

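View pics/s6.png

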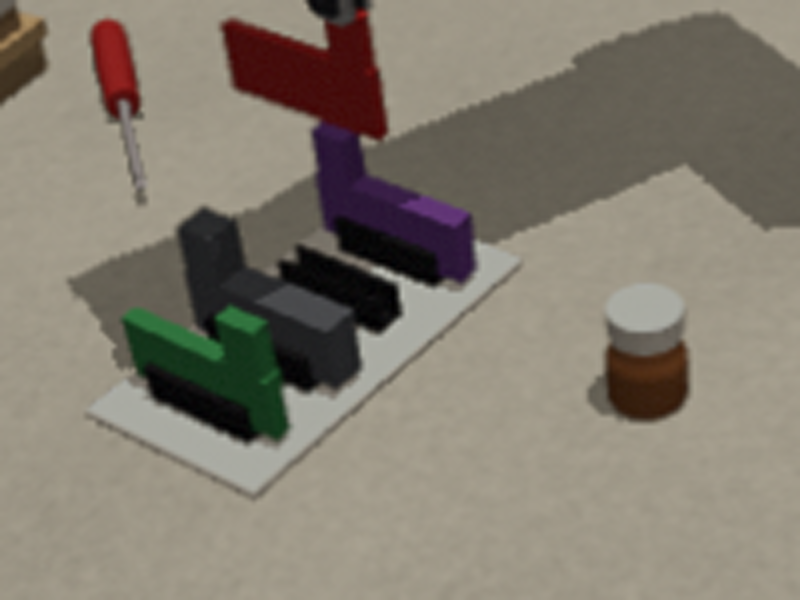

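Run:
```python
import cv2
f=cv2.imread("pics/w6.png")[190:400,230:330]
cv2.imwrite("pics/w6a.png",cv2.resize(f,None,fx=5,fy=2.8,interpolation=cv2.INTER_CUBIC))
```

```text
(no output)
```

View pics/w6a.png

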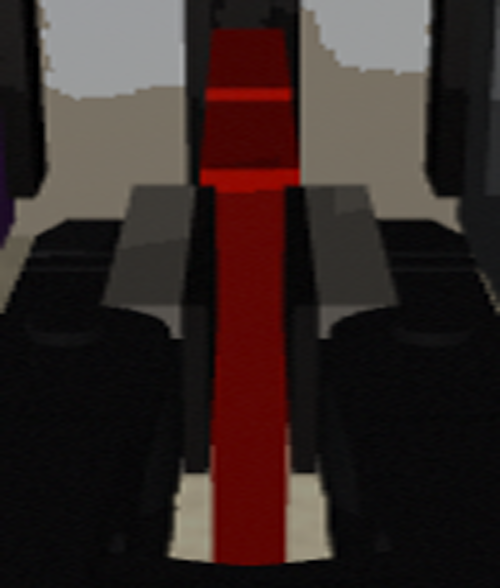

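Run:
```python
import numpy as np,cv2
from scipy.optimize import least_squares
c=np.array([.07035,-.0011,-.14809]);a=np.radians(16.287);f=210/np.tan(np.radians(58.154/2));cy=208.06
def row(y,z,v):  # y shim coordinate, tool x = y-36+dx ; tool z = h - z
    X=(y-36+v[0])/1000-c[0];Z=(v[1]-z)/1000-c[2]
    yc=-np.cos(a)*X-np.sin(a)*Z; zc=-np.sin(a)*X+np.cos(a)*Z
    r=yc/zc; r*=1+.033*r*r
    return cy+f*r
P=[(50,0,200),(50,40,221.6),(48,40,225.7),(48,70,250.2)]
g=lambda v:[row(y,z,v)-r for y,z,r in P]
r=least_squares(g,[0,65]);print(r.x,g(r.x))
```

```text
[-0.20421361 62.29213721] [np.float64(-0.11880184419786133), np.float64(0.14566724314013868), np.float64(0.03220030202351154), np.float64(-0.06726741900169486)]
```

```bash
cat >> h.py <<'E'
FX=[462.5,222.2,6.6]
def fx(x,y,z=None):
    a=np.radians(FX[2]);p=[FX[0]+np.cos(a)*x-np.sin(a)*y,FX[1]+np.sin(a)*x+np.cos(a)*y]
    return [p[0]/1000,p[1]/1000]+([z] if z is not None else [])
def infx(p):
    a=np.radians(FX[2]);d=np.array(p[:2])*1000-FX[:2]
    return np.array([np.cos(a)*d[0]+np.sin(a)*d[1],-np.sin(a)*d[0]+np.cos(a)*d[1]]).round(2)
E
python3 - <<'E'
from h import *
rows(fx(12,36.2,.17),6.6,10)
E
```

```text
[ 0.775 -0.136  0.032] az -0.149
[ 0.778 -0.116  0.032] az -0.149
[ 0.781 -0.096  0.032] az -0.149
[ 0.783 -0.075  0.032] az -0.149
[ 0.785 -0.055  0.032] az -0.149
[ 0.786 -0.034  0.032] az -0.149
[ 0.786 -0.014  0.032] az -0.149
[0.787 0.007 0.032] az -0.149
[0.786 0.027 0.032] az -0.149
[0.785 0.047 0.032] az -0.149
```

```bash
python3 -m inch '[[0.77,-0.14,0.03,0,0,-0.15,1],[0.78,-0.12,0.03,0,0,-0.15,1],[0.78,-0.1,0.03,0,0,-0.15,1],[0.78,-0.08,0.03,0,0,-0.15,1],[0.79,-0.06,0.03,0,0,-0.15,1],[0.79,-0.03,0.03,0,0,-0.15,1],[0.79,-0.01,0.03,0,0,-0.15,1],[0.79,0.01,0.03,0,0,-0.15,1],[0.79,0.03,0.03,0,0,-0.15,1],[0.78,0.05,0.03,0,0,-0.15,1],[0,0,0,0,0,0,1],[0,0,0,0,0,0,1]]'
python3 - <<'E'
from h import *
plan(fx(12,36.2,.11),6.6)
s=snapshot("wrist");save(s,"w7.png")
import pickle;pickle.dump(s,open("w7.pkl","wb"))
E
```

```text
time_s: 8.45
tool_pos: [0.4691, 0.2599, 0.1706]
tcp_rot: [[-0.117, 0.993, -0.002], [0.993, 0.117, -0.001], [-0.001, -0.002, -1.0]]
ft_force: [0.1, 0.2, -0.9]
finger_gap: 0.0056
t 8.45 pos [0.4691 0.2599 0.1706] yaw 6.74 shift units(cur axes) [-0.007  0.02   1.01 ] az 0.014 q [ 20.   14.8  -6.8  68.6  -0.  103.3] F [ 0.1  0.2 -0.9] gap 0.0056
```

View pics/w7.png

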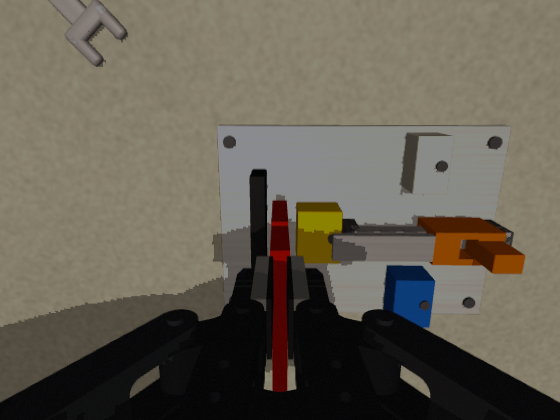

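```bash
python3 -m inch '[[0,0.02,0.5,0,0,0,1],[0,0,0.5,0,0,0,1],[0,0,0,0,0,0,1],[0,0,0,0,0,0,1]]'
python3 - <<'E'
from h import *
plan(fx(12,36.2,.085),6.6)
s=snapshot("wrist");save(s,"w8.png");save(s,"w8a.png",(200,100,400,280),4)
import pickle;pickle.dump(s,open("w8.pkl","wb"))
E
```

```text
time_s: 9.0
tool_pos: [0.4715, 0.2597, 0.1127]
tcp_rot: [[-0.116, 0.993, 0.001], [0.993, 0.116, 0.0], [0.0, 0.001, -1.0]]
ft_force: [0.7, -0.5, -1.1]
finger_gap: 0.0055
t 9.0 pos [0.4715 0.2597 0.1127] yaw 6.64 shift units(cur axes) [-0.001 -0.021  0.461] az 0.004 q [ 19.9  16.9 -12.6  60.4  -0.  103.3] F [ 0.7 -0.5 -1.1] gap 0.0055
```

View pics/w8a.png

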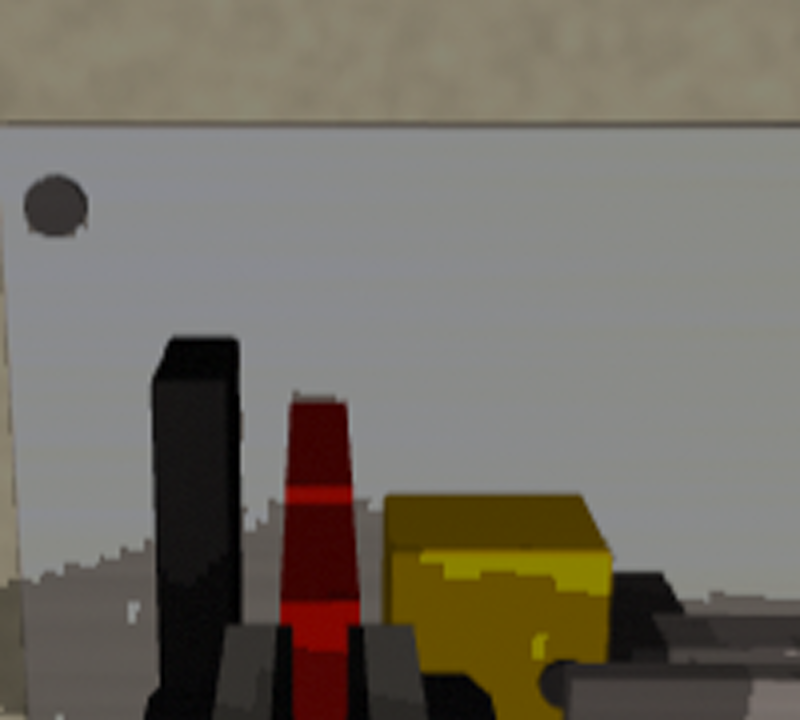

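```bash
cat > yaw.py <<'E'
from h import *
import pickle,sys
def edge(s,cols,r0,r1,z):
    g=cv2.GaussianBlur(cv2.cvtColor(s["frame"],cv2.COLOR_RGB2GRAY).astype(np.float32),(0,0),0.8)
    pts=[]
    for c in cols:
        d=np.diff(g[r0:r1,c]); i=int(np.argmin(d)) if SIGN<0 else int(np.argmax(d))
        if 0<i<len(d)-1:
            a,b,e=abs(d[i-1]),abs(d[i]),abs(d[i+1]);o=.5*(a-e)/(a-2*b+e+1e-9)
            pts.append((c,r0+i+.5+o))
    W=unproj(s,np.array(pts),z)
    k=np.polyfit(W[:,0],W[:,1],1)
    for _ in range(3):
        res=W[:,1]-np.polyval(k,W[:,0]); m=abs(res)<max(2*np.median(abs(res)),1e-4);k=np.polyfit(W[m,0],W[m,1],1)
    print("yaw",np.degrees(np.arctan(k[0])).round(3),"n",m.sum(),"rms mm",1e3*res[m].std(),"offset: y at x=.4625",np.polyval(k,.4625))
for fn,c0,c1,r0,r1,S in (("w8.pkl",205,500,122,140,1),("w7.pkl",225,500,118,135,1),("w7.pkl",225,500,118,135,-1),("w1.pkl",216,350,170,195,-1),("w1.pkl",395,432,170,195,-1)):
    SIGN=S;s=pickle.load(open(fn,"rb"));edge(s,range(c0,c1),r0,r1,.01)
E
python3 yaw.py
python3 - <<'E'
from h import *
import pickle
s=pickle.load(open("w8.pkl","rb"));print(s["frame"][120:140,300].tolist())
R=np.array(s["R"]);print(R)
E
```

```text
yaw 6.487 n 295 rms mm 0.03891050239967226 offset: y at x=.4625 0.3075832177453275
yaw 6.54 n 238 rms mm 0.08516902061668861 offset: y at x=.4625 0.3074046746280993
yaw 6.038 n 174 rms mm 0.19426076179322774 offset: y at x=.4625 0.3092666350230526
yaw 6.557 n 104 rms mm 0.13603971311892624 offset: y at x=.4625 0.13816194469956758
yaw 6.089 n 37 rms mm 0.03719944928256197 offset: y at x=.4625 0.13968673750911262
[[135, 127, 108], [134, 127, 107], [134, 127, 108], [135, 127, 109], [135, 128, 109], [136, 129, 110], [136, 129, 110], [137, 129, 110], [137, 130, 110], [137, 130, 110], [107, 101, 87], [97, 92, 87], [128, 127, 125], [138, 139, 140], [138, 139, 141], [138, 139, 139], [138, 139, 137], [138, 139, 137], [137, 139, 136], [138, 139, 139]]
[[ 0.9933277   0.11532143  0.00102224]
 [ 0.11042589 -0.95364126  0.27995441]
 [ 0.03325959 -0.27797359 -0.96001275]]
```

```bash
python3 -m inch '[[0,-0.01,0.25,0,0,0.01,1],[0,0,0.25,0,0,0,1],[0,0,0,0,0,0,1],[0,0,0,0,0,0,1]]'
python3 - <<'E'
from h import *
plan(fx(4,36.2,.0725),6.5)
s=snapshot("wrist");save(s,"w9a.png",(200,100,400,280),4)
import pickle;pickle.dump(s,open("w9.pkl","wb"))
E
```

```text
time_s: 9.55
tool_pos: [0.4703, 0.2602, 0.0816]
tcp_rot: [[-0.115, 0.993, -0.0], [0.993, 0.115, -0.0], [-0.0, -0.0, -1.0]]
ft_force: [0.1, 0.3, -1.5]
finger_gap: 0.0053
t 9.55 pos [0.4703 0.2602 0.0816] yaw 6.61 shift units(cur axes) [-0.011 -0.136  0.152] az 0.011 q [ 20.   18.3 -15.5  56.1  -0.  103.4] F [ 0.1  0.3 -1.5] gap 0.0053
```

View pics/w9a.png

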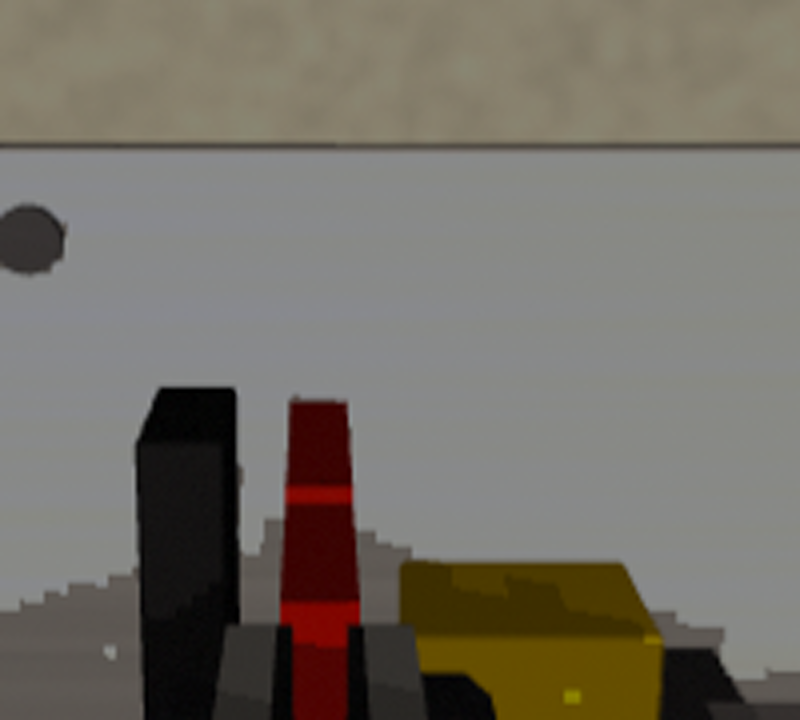

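```bash
python3 -m inch '[[0,-0.05,0.05,0,0,0.01,1],[0,-0.04,0.05,0,0,0,1],[0,0,0,0,0,0,1]]'; for i in 1; do python3 -m inch '[[0,-0.02,0,0,0,0,1],[0,0,0,0,0,0,1]]'; done; python3 -c "
from h import *
print(infx(get_state()['tool_pos']),get_state()['torque'])"
```

```text
time_s: 9.98
tool_pos: [0.4646, 0.2595, 0.0755]
tcp_rot: [[-0.113, 0.994, -0.0], [0.994, 0.113, -0.0], [-0.0, -0.0, -1.0]]
ft_force: [0.6, -0.1, -0.4]
finger_gap: 0.0056
time_s: 10.22
tool_pos: [0.4638, 0.2594, 0.0758]
tcp_rot: [[-0.113, 0.994, 0.0], [0.994, 0.113, 0.0], [0.0, 0.0, -1.0]]
ft_force: [-0.2, -0.2, -1.1]
finger_gap: 0.0054
[ 5.57 36.84] [-0.08325184 -0.03316728 -0.01551097]
```

```bash
python3 -m inch '[[0,-0.015,0,0,0,0,1],[0,0,0,0,0,0,1]]' ; python3 -m inch '[[0,-0.01,0,0,0,0,1],[0,0,0,0,0,0,1]]';  python3 -c "
from h import *
print(infx(get_state()['tool_pos']),get_state()['torque'])
s=snapshot('wrist');save(s,'w10a.png',(200,100,400,280),4)"
```

```text
time_s: 10.48
tool_pos: [0.4629, 0.2593, 0.0757]
tcp_rot: [[-0.113, 0.994, 0.0], [0.994, 0.113, 0.0], [0.0, 0.0, -1.0]]
ft_force: [-0.3, 0.2, -1.1]
finger_gap: 0.0056
time_s: 10.72
tool_pos: [0.4622, 0.2592, 0.0757]
tcp_rot: [[-0.113, 0.994, -0.0], [0.994, 0.113, 0.0], [0.0, -0.0, -1.0]]
ft_force: [-0.6, 0.5, -2.1]
finger_gap: 0.0055
[ 3.99 36.81] [ 0.00702785  0.01177663 -0.02146781]
```

View pics/w10a.png

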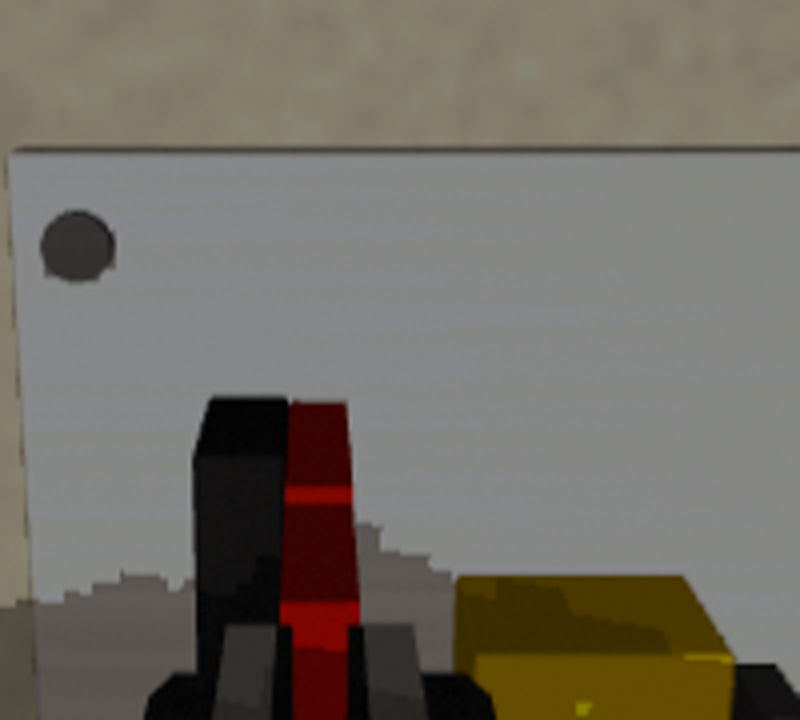

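```bash
python3 -m inch '[[0,-0.006,0,0,0,0,1],[0,0,0,0,0,0,1]]' |grep -v rot; python3 -m inch '[[0,-0.006,0,0,0,0,1],[0,0,0,0,0,0,1]]'|grep -v rot;  python3 -c "
from h import *
print(infx(get_state()['tool_pos']),get_state()['torque'])"
```

```text
time_s: 11.02
tool_pos: [0.4619, 0.2592, 0.0757]
ft_force: [-1.2, -1.2, -0.2]
finger_gap: 0.0052
time_s: 11.28
tool_pos: [0.4616, 0.2592, 0.0757]
ft_force: [-0.5, 0.4, -0.9]
finger_gap: 0.0055
[ 3.34 36.83] [-0.052307   -0.07423167 -0.04855001]
```

```bash
python3 -m inch '[[0,-0.006,0,0,0,0,1],[0,0,0,0,0,0,1]]' |grep -v rot; python3 -m inch '[[0,-0.006,0,0,0,0,1],[0,0,0,0,0,0,1]]'|grep -v rot;  python3 -c "
from h import *
print(infx(get_state()['tool_pos']),get_state()['torque'])
s=snapshot('wrist');save(s,'w11a.png',(200,100,400,280),4)"
```

```text
time_s: 11.52
tool_pos: [0.4613, 0.2591, 0.0757]
ft_force: [0.8, 0.0, -0.7]
finger_gap: 0.0049
time_s: 11.78
tool_pos: [0.4609, 0.2591, 0.0757]
ft_force: [0.6, -0.7, 0.4]
finger_gap: 0.0051
[ 2.7  36.86] [ 0.0409746  -0.22569544  0.02946925]
```

View pics/w11a.png

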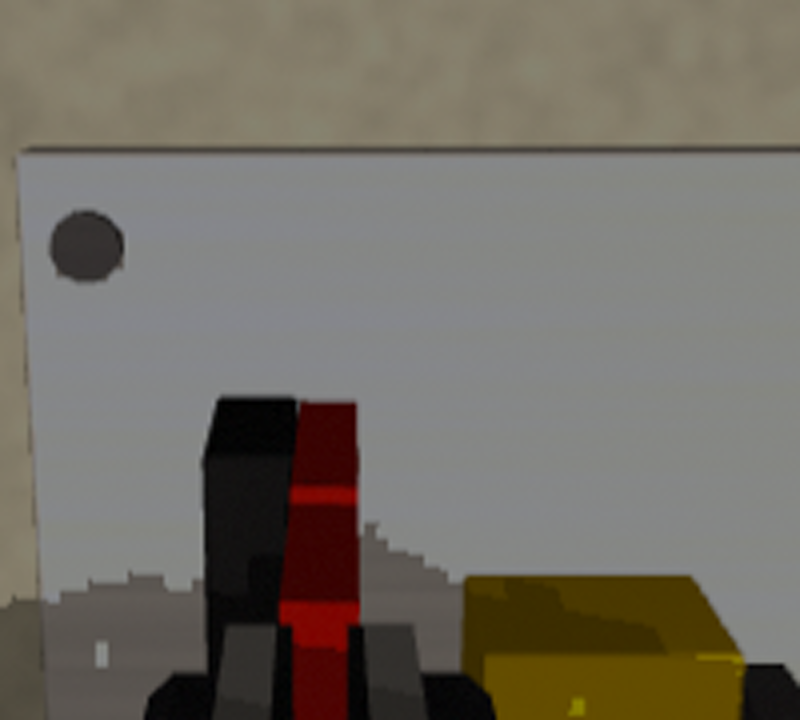

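```bash
python3 -m inch '[[0,0.02,0,0,0,0,1],[0,0,0,0,0,0,1]]' |grep -v rot; python3 -c "
from h import *
print(infx(get_state()['tool_pos']),get_state()['torque'])
s=snapshot('wrist');save(s,'w12a.png',(200,100,400,280),4)"; python3 -m inch '[[0,0,0.04,0,0,0,1],[0,0,0,0,0,0,1]]'|grep -v rot;  python3 -c "
from h import *
print(infx(get_state()['tool_pos']),get_state()['torque'])"
```

```text
time_s: 12.08
tool_pos: [0.4619, 0.2592, 0.0755]
ft_force: [0.1, -0.2, -0.9]
finger_gap: 0.0054
[ 3.66 36.8 ] [-0.0320763  -0.03443011  0.00351739]
time_s: 12.38
tool_pos: [0.4618, 0.2592, 0.073]
ft_force: [0.0, 0.5, -2.2]
finger_gap: 0.0053
[ 3.58 36.81] [ 0.02994555 -0.0260193   0.03174443]
```

View pics/w12a.png

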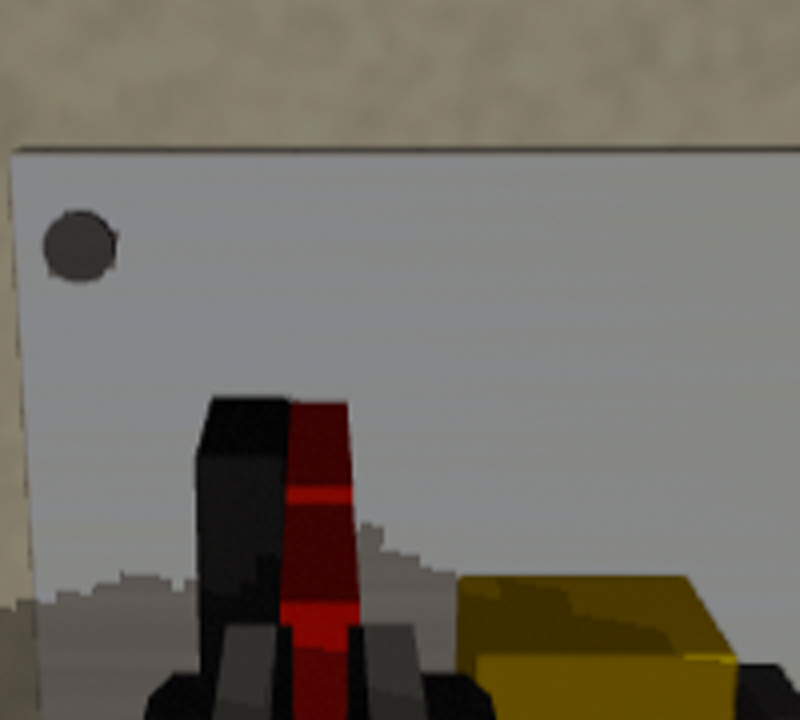

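```bash
python3 -m inch '[[-0.01,0.003,0.01,0,0,0,1],[0,0,0,0,0,0,1]]' |grep -v rot; python3 -m inch '[[0,0,0.01,0,0,0,1],[0,0,0,0,0,0,1]]'|grep -v rot;  python3 -m inch '[[0,0,0.01,0,0,0,1],[0,0,0,0,0,0,1]]'|grep -v rot;  python3 -c "
from h import *
print(infx(get_state()['tool_pos']),get_state()['torque'])"
```

```text
time_s: 12.62
tool_pos: [0.4623, 0.2586, 0.0726]
ft_force: [0.3, 0.0, -0.6]
finger_gap: 0.0052
time_s: 12.88
tool_pos: [0.4623, 0.2586, 0.0721]
ft_force: [-0.3, 0.3, -1.5]
finger_gap: 0.0052
time_s: 13.12
tool_pos: [0.4622, 0.2586, 0.0714]
ft_force: [0.5, 0.8, 0.1]
finger_gap: 0.0055
[ 3.93 36.21] [0.00816499 0.03128141 0.04912647]
```

```bash
python3 -m inch '[[0,0,0.01,0,0,0,1],[0,0,0,0,0,0,1]]' |grep -v rot; python3 -m inch '[[0,0,0.01,0,0,0,1],[0,0,0,0,0,0,1]]'|grep -v rot;  python3 -m inch '[[0,0,0.01,0,0,0,1],[0,0,0,0,0,0,1]]'|grep -v rot;  python3 -c "
from h import *
print(infx(get_state()['tool_pos']),get_state()['torque'])
s=snapshot('wrist');save(s,'w13a.png',(200,100,400,280),4)"
```

```text
time_s: 13.38
tool_pos: [0.4623, 0.2586, 0.0708]
ft_force: [-0.2, -0.1, -0.4]
finger_gap: 0.0052
time_s: 13.62
tool_pos: [0.4623, 0.2586, 0.0703]
ft_force: [-0.2, 0.0, -0.1]
finger_gap: 0.0054
time_s: 13.88
tool_pos: [0.4626, 0.2587, 0.0701]
ft_force: [-0.0, 0.3, 5.3]
finger_gap: 0.0053
[ 4.32 36.28] [-0.02376079  0.01767726  0.02039362]
```

View pics/w13a.png

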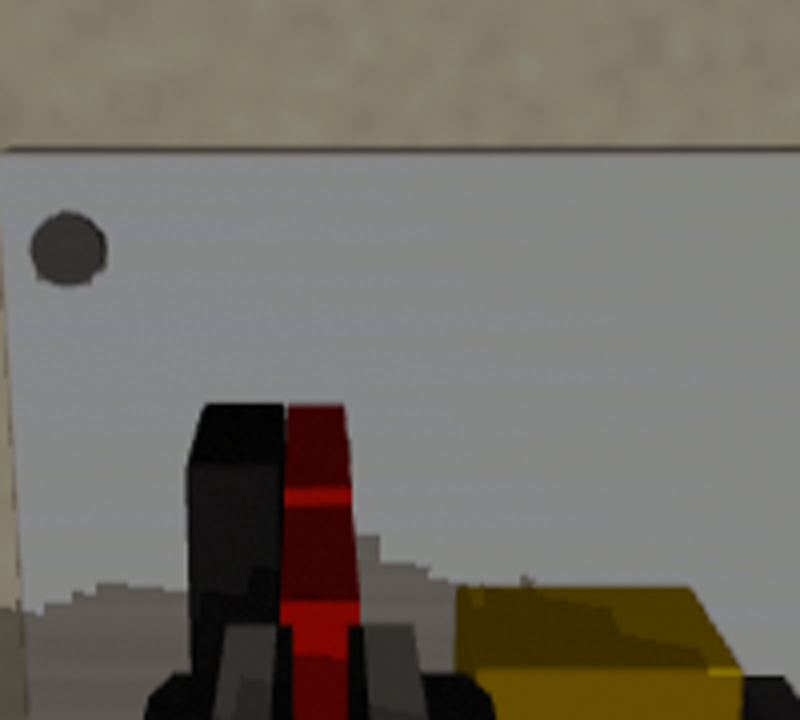

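```bash
python3 -m inch '[[0,-0.006,-0.005,0,0,0,1],[0,0,0,0,0,0,1]]' |grep -v rot; python3 -m inch '[[0,0,0,0,0,0,0.9],[0,0,0,0,0,0,0.8],[0,0,0,0,0,0,0.7],[0,0,0,0,0,0,0.65],[0,0,0,0,0,0,0.65]]'|grep -v rot;  python3 -c "
from h import *
print(infx(get_state()['tool_pos']),get_state()['torque'])
s=snapshot('wrist');save(s,'w14a.png',(200,100,400,280),4)"
```

```text
time_s: 14.18
tool_pos: [0.462, 0.2586, 0.0701]
ft_force: [-0.7, 0.7, 3.7]
finger_gap: 0.006
time_s: 14.8
tool_pos: [0.4619, 0.2586, 0.07]
ft_force: [-0.4, -1.0, 0.1]
finger_gap: 0.0297
[ 3.61 36.21] [-0.00945032 -0.00117694 -0.00012143]
```

View pics/w14a.png

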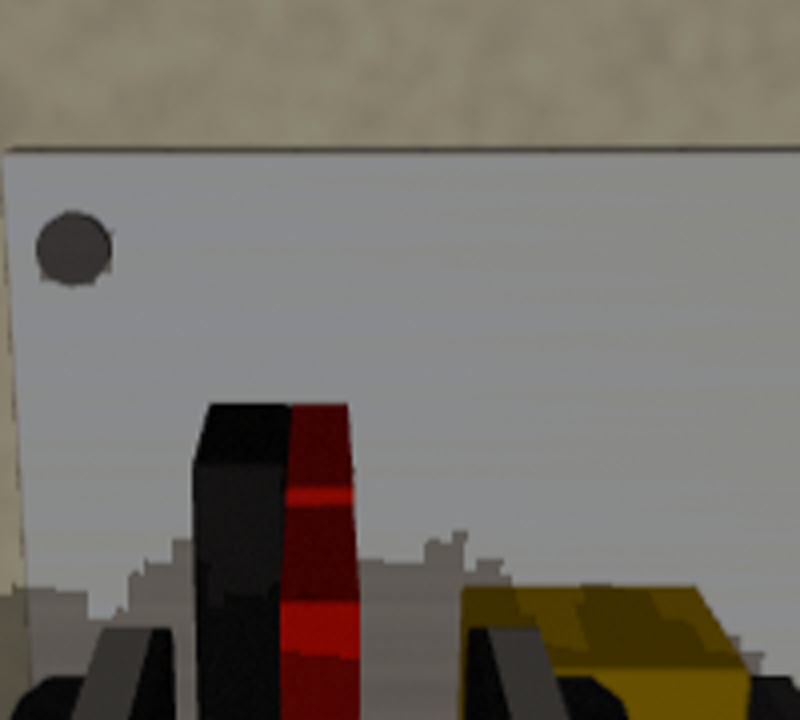

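```bash
python3 -m inch '[[0,0,-0.3,0,0,0,0.65],[0,0,-0.7,0,0,0,0.6],[0,0,-0.8,0,0,0,0.5]]'|grep -v rot;  python3 -c "
from h import *
rows([.4242,-.2769,.13],-8.14,11)"
```

```text
time_s: 15.22
tool_pos: [0.4615, 0.2584, 0.1787]
ft_force: [1.4, 0.8, 0.6]
finger_gap: 0.0427
[-0.799 -0.148  0.074] az 0.133
[-0.803 -0.129  0.074] az 0.133
[-0.805 -0.111  0.074] az 0.133
[-0.808 -0.092  0.074] az 0.133
[-0.81  -0.073  0.074] az 0.133
[-0.811 -0.054  0.074] az 0.133
[-0.812 -0.035  0.074] az 0.133
[-0.813 -0.017  0.074] az 0.133
[-0.813  0.002  0.074] az 0.133
[-0.813  0.021  0.074] az 0.133
[-0.812  0.04   0.074] az 0.133
```

```bash
python3 -m inch '[[-0.8,-0.15,0,0,0,0.13,0.5],[-0.8,-0.13,0,0,0,0.13,0.5],[-0.81,-0.11,0,0,0,0.13,0.5],[-0.81,-0.09,0,0,0,0.13,0.5],[-0.81,-0.07,0.03,0,0,0.13,0.5],[-0.81,-0.05,0.06,0,0,0.13,0.5],[-0.81,-0.04,0.1,0,0,0.14,0.5],[-0.81,-0.02,0.15,0,0,0.14,0.5],[-0.81,0,0.15,0,0,0.14,0.5],[-0.81,0.02,0.15,0,0,0.14,0.5],[-0.81,0.04,0.17,0,0,0.14,0.5],[0,0,0,0,0,0,0.5]]'|grep -v rot
python3 - <<'E'
from h import *
import pickle
plan([.4242,-.2769,.0735],-8.14)
s=snapshot("wrist");save(s,"w15.png");pickle.dump(s,open("w15.pkl","wb"))
E
```

```text
time_s: 16.73
tool_pos: [0.4245, -0.2789, 0.1284]
ft_force: [0.1, -0.1, 0.2]
finger_gap: 0.0426
t 16.725 pos [ 0.4245 -0.2789  0.1284] yaw -8.52 shift units(cur axes) [ 0.032 -0.009  0.914] az -0.038 q [-42.8  13.6 -14.9  61.6  -0.   55.8] F [ 0.1 -0.1  0.2] gap 0.0426
```

View pics/w15.png

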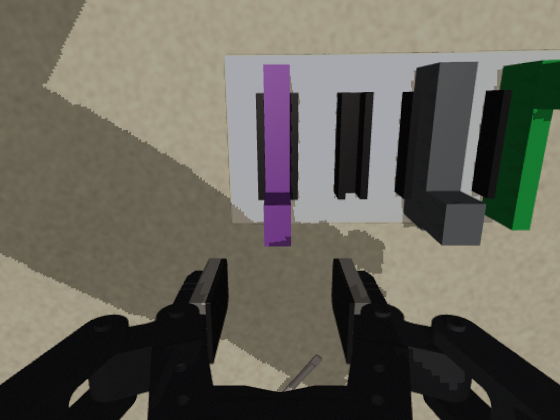

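```bash
python3 -m inch '[[0.03,-0.01,0.2,0,0,-0.04,0.5],[0,0,0.3,0,0,0,0.5],[0,0,0.3,0,0,0,0.5],[0,0,0.11,0,0,0,0.55],[0,0,0,0,0,0,0.55],[0,0,0,0,0,0,0.6]]'|grep -v rot
python3 - <<'E'
from h import *
plan([.4242,-.2769,.0735],-8.14)
s=snapshot("wrist");save(s,"w16.png")
E
```

```text
time_s: 17.52
tool_pos: [0.4251, -0.2742, 0.0754]
ft_force: [-0.8, -0.7, -0.3]
finger_gap: 0.0342
t 17.525 pos [ 0.4251 -0.2742  0.0754] yaw -7.86 shift units(cur axes) [-0.046 -0.009  0.031] az 0.028 q [-42.3  15.8 -20.3  53.8   0.   55.5] F [-0.8 -0.7 -0.3] gap 0.0342
```

View pics/w16.png

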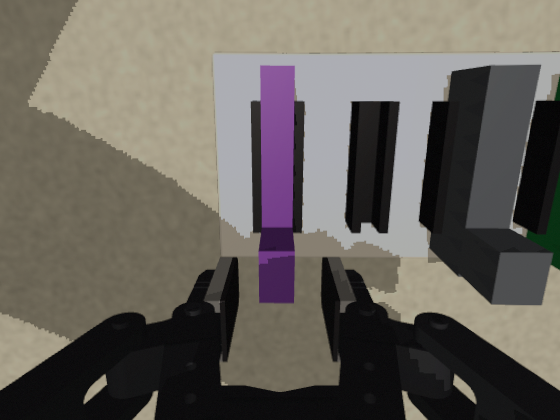

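```bash
cat > dx.py <<'E'
import numpy as np
from scipy.optimize import least_squares
c=np.array([.07035,-.0011,-.14809]);a=np.radians(16.287);f=210/np.tan(np.radians(58.154/2));cy=208.06
def row(y,z,v,t):
    X=(y-t+v[0])/1000-c[0];Z=(v[1]-z)/1000-c[2]
    yc=-np.cos(a)*X-np.sin(a)*Z; zc=-np.sin(a)*X+np.cos(a)*Z
    r=yc/zc; r*=1+.033*r*r
    return cy+f*r
def fit(P,t):
    g=lambda v:[row(y,z,v,t)-r for y,z,r in P]
    r=least_squares(g,[0,65]);print("dx,h",r.x.round(2),np.round(g(r.x),2))
E
python3 - <<'E'
from dx import *
fit([(-24,70,247),(-48,70,302),(-24,40,229),(50,40,66)],-36)
E
```

```text
dx,h [-2.6  68.33] [ 2.87 -0.75 -2.65  0.09]
```

```bash
python3 -m inch '[[-0.045,-0.01,0.03,0,0,0.03,0.6],[0,0,0,0,0,0,0.65],[0,0,0,0,0,0,0.7],[0,0,0,0,0,0,0.7]]'|grep -v rot
python3 - <<'E'
from h import *
plan([.4242,-.2769,.0735],-8.14)
s=snapshot("wrist");save(s,"w17.png",(180,180,380,400),3)
E
```

```text
time_s: 18.08
tool_pos: [0.4238, -0.2769, 0.073]
ft_force: [0.3, -1.5, 0.5]
finger_gap: 0.0258
t 18.075 pos [ 0.4238 -0.2769  0.073 ] yaw -8.2 shift units(cur axes) [ 0.001  0.007 -0.008] az -0.006 q [-42.7  16.  -20.4  53.5   0.   55.5] F [ 0.3 -1.5  0.5] gap 0.0258
```

View pics/w17.png

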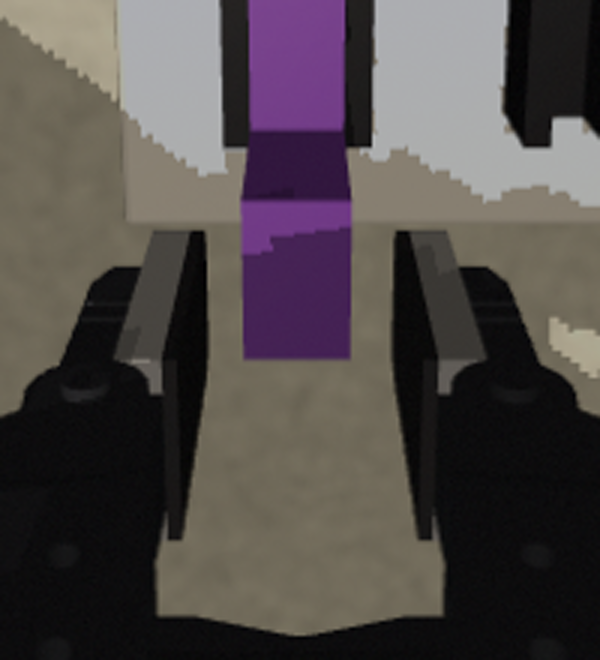

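```bash
python3 - <<'E'
from dx import *
fit([(-24,70,246),(-48,70,299.3),(-24,40,223)],-36)
E
python3 -m inch '[[0,0,0,0,0,0,0.75],[0,0,0,0,0,0,0.8],[0,0,0,0,0,0,1],[0,0,0,0,0,0,1],[0,0,0,0,0,0,1],[0,0,0,0,0,0,1]]' 50|grep -v rot
```

```text
dx,h [ 0.49 64.67] [ 0.28 -0.09 -0.23]
time_s: 18.88
tool_pos: [0.4243, -0.2775, 0.0737]
ft_force: [0.0, -0.5, 5.2]
finger_gap: -0.0
```

Run:
```python
from h import *
plan([.4242,-.2769,.0735],-8.14)
s=snapshot("wrist");save(s,"w18.png",(180,180,380,400),3)
```

```text
t 18.875 pos [ 0.4243 -0.2775  0.0737] yaw -8.2 shift units(cur axes) [ 0.009 -0.002  0.004] az -0.006 q [-42.7  16.  -20.4  53.5  -0.   55.5] F [ 0.  -0.5  5.2] gap -0.0
```

View pics/w18.png

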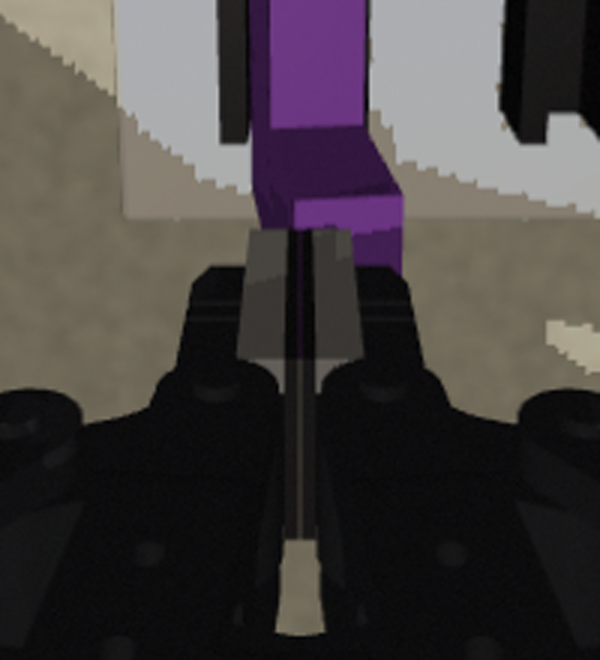

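```bash
python3 -m inch '[[0,0,-0.2,0,0,0,1],[0,0,-0.4,0,0,0,0.7],[0,0,0,0,0,0,0.6],[0,0,0,0,0,0,0.6]]'|grep -v rot
python3 - <<'E'
from h import *
plan([.4242,-.2769,.0735],-8.14)
s=snapshot("wrist");save(s,"w19.png")
s=snapshot("scene");st=get_state();p=np.array(st["tool_pos"]);R=np.array(st["tcp_rot"])
P=proj(s,[p,p+R[:,2]*.019,p-R[:,2]*.054]);print(P)
f=s["frame"].copy()
for q,c in zip(P,((255,0,0),(0,255,0),(0,0,255))): cv2.circle(f,(int(round(q[0])),int(round(q[1]))),1,c,-1)
s["frame"]=f
save(s,"s19.png",(130,80,280,230),4)
E
```

```text
time_s: 19.42
tool_pos: [0.4237, -0.2767, 0.1088]
ft_force: [-0.2, 0.3, -0.4]
finger_gap: 0.034
t 19.425 pos [ 0.4237 -0.2767  0.1088] yaw -8.19 shift units(cur axes) [-0.002  0.009  0.589] az -0.005 q [-42.7  14.2 -17.1  58.7   0.   55.5] F [-0.2  0.3 -0.4] gap 0.034
[[180.95300104 140.80488479]
 [182.15090834 148.24177604]
 [177.44036293 118.7555865 ]]
```

View pics/w19.png

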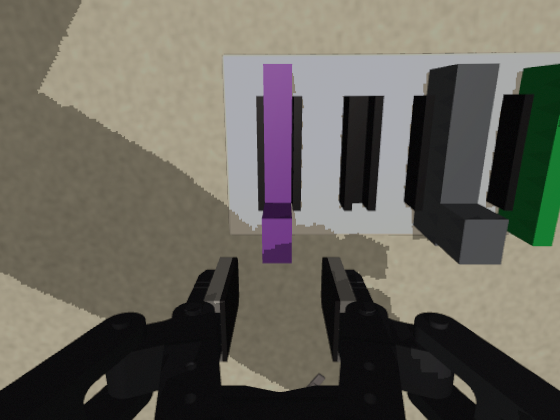

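View pics/s19.png

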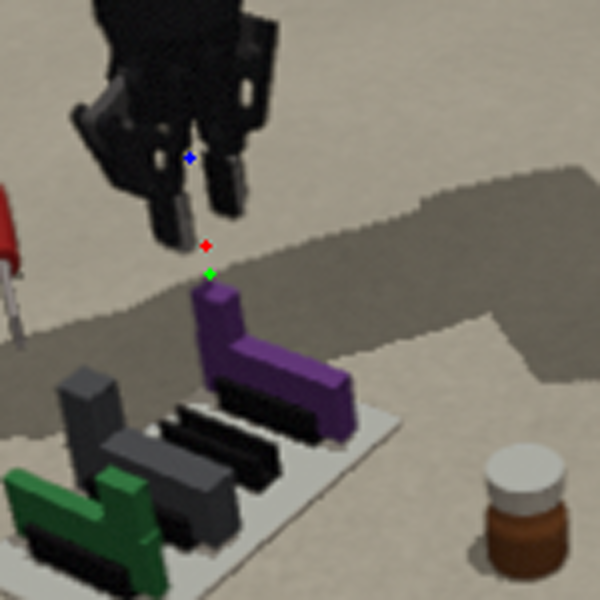

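```bash
python3 -m inch '[[0,0.009,0.2,0,0,0,0.6],[0,0,0.25,0,0,0,0.6],[0,0,0.25,0,0,0,0.6],[0,0,0.28,0,0,0,0.6],[0,0,0,0,0,0,0.7],[0,0,0,0,0,0,0.7]]'|grep -v rot
python3 - <<'E'
from h import *
plan([.4242,-.2769,.05],-8.14)
s=snapshot("wrist");save(s,"w20.png",(180,180,380,400),3)
E
```

```text
time_s: 20.27
tool_pos: [0.4243, -0.277, 0.0501]
ft_force: [-0.3, 1.3, 0.2]
finger_gap: 0.0256
t 20.275 pos [ 0.4243 -0.277   0.0501] yaw -8.19 shift units(cur axes) [ 0.001 -0.002  0.001] az -0.005 q [-42.6  17.4 -22.4  50.3  -0.   55.6] F [-0.3  1.3  0.2] gap 0.0256
```

View pics/w20.png

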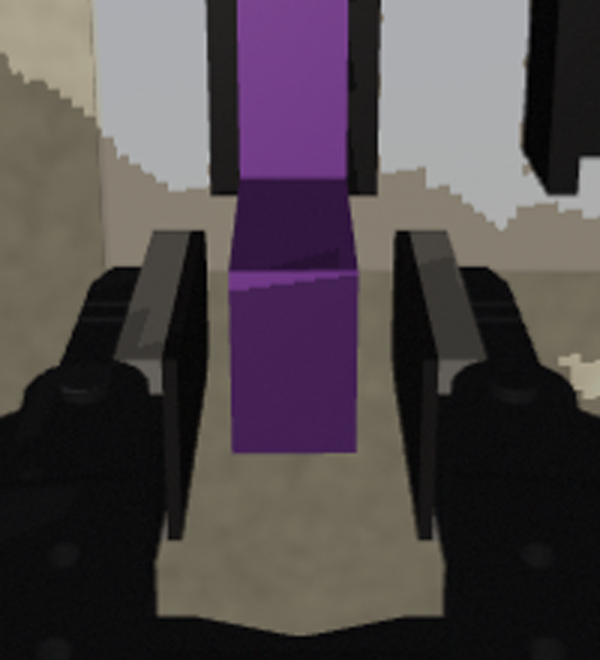

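```bash
python3 - <<'E'
from dx import *
fit([(-24,70,270),(-48,70,330.7),(-24,40,239.3)],-36)
E
python3 -m inch '[[0,-0.01,0,0,0,0,0.75],[0,0,0,0,0,0,0.75],[0,0,0,0,0,0,1],[0,0,0,0,0,0,1],[0,0,0,0,0,0,1]]' 50
python3 - <<'E'
from h import *
s=snapshot("wrist");save(s,"w21.png",(180,180,380,400),3)
E
```

```text
dx,h [ 0.85 41.79] [ 0.21 -0.08 -0.17]
time_s: 20.95
tool_pos: [0.4239, -0.2771, 0.0506]
tcp_rot: [[0.143, 0.99, 0.001], [0.99, -0.143, -0.001], [-0.0, 0.001, -1.0]]
ft_force: [-0.1, 0.4, 6.2]
finger_gap: 0.0138
```

View pics/w21.png

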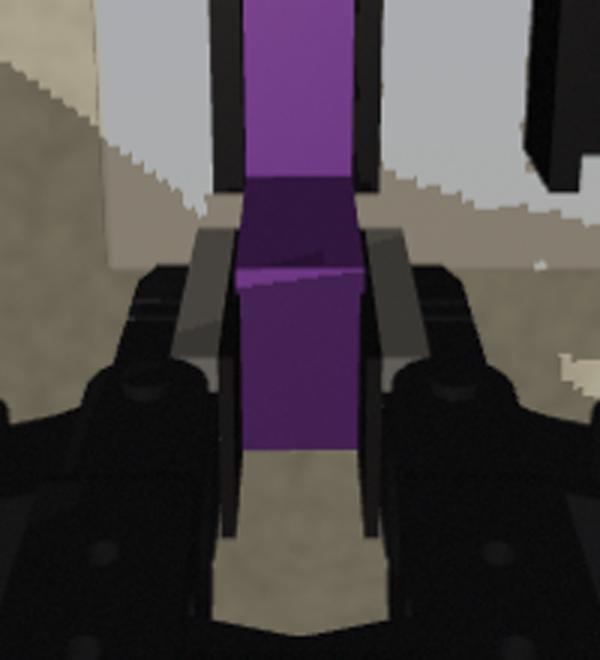

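```bash
python3 -m inch '[[0,0,-0.1,0,0,0,1],[0,0,-0.2,0,0,0,1],[0,0,-0.4,0,0,0,1],[0,0,-0.6,0,0,0,1],[0,0,-0.6,0,0,0,1],[0,0,0,0,0,0,1]]'|grep -v rot
python3 - <<'E'
from h import *
s=snapshot("wrist");save(s,"w22.png",(180,180,380,400),3)
rows(fx(16.2,-36.9,.16),6.5,10)
E
```

```text
time_s: 21.75
tool_pos: [0.4248, -0.2778, 0.1673]
ft_force: [0.2, 0.4, -1.6]
finger_gap: 0.0137
[ 0.78  -0.014  0.009] az -0.147
[0.781 0.006 0.009] az -0.147
[0.78  0.026 0.009] az -0.147
[0.779 0.046 0.009] az -0.147
[0.778 0.066 0.009] az -0.147
[0.776 0.086 0.009] az -0.147
[0.773 0.106 0.009] az -0.147
[0.77  0.126 0.009] az -0.147
[0.767 0.146 0.009] az -0.147
[0.763 0.165 0.009] az -0.147
```

View pics/w22.png

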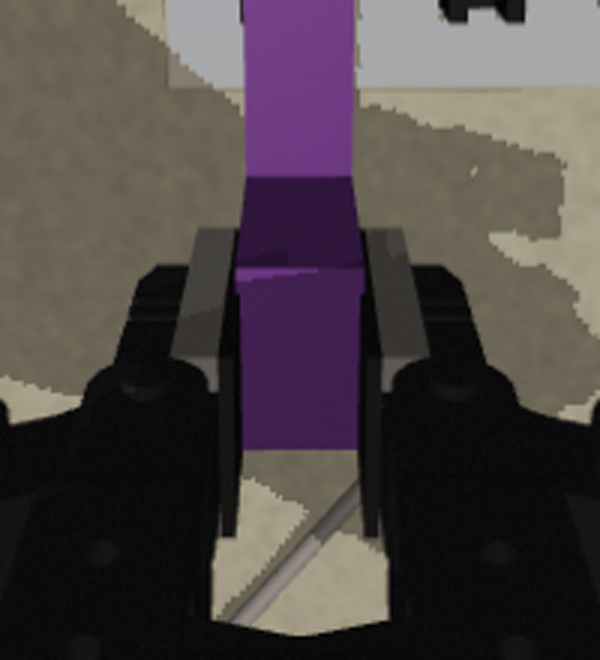

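```bash
python3 -m inch '[[0.78,-0.01,0.01,0,0,-0.15,1],[0.78,0.01,0.01,0,0,-0.15,1],[0.78,0.03,0.01,0,0,-0.15,1],[0.78,0.05,0.01,0,0,-0.15,1],[0.78,0.07,0.01,0,0,-0.15,1],[0.78,0.09,0.01,0,0,-0.15,1],[0.77,0.11,0.01,0,0,-0.15,1],[0.77,0.13,0.01,0,0,-0.14,1],[0.77,0.15,0.01,0,0,-0.14,1],[0.76,0.16,0.01,0,0,-0.14,1],[0,0,0,0,0,0,1],[0,0,0,0,0,0,1]]'|grep -v rot
python3 - <<'E'
from h import *
s=snapshot("wrist");save(s,"w23.png")
plan(fx(16.2,-36.9,.1),6.5)
E
```

```text
time_s: 23.3
tool_pos: [0.4826, 0.1878, 0.1573]
ft_force: [-0.7, -0.8, -0.8]
finger_gap: 0.0137
t 23.35 pos [0.4828 0.1874 0.1576] yaw 6.48 shift units(cur axes) [0.001 0.002 0.96 ] az -0.002 q [ 11.9  13.4 -10.6  66.1  -0.   95.4] F [-0.6 -0.2 -0.6] gap 0.0136
```

View pics/w23.png

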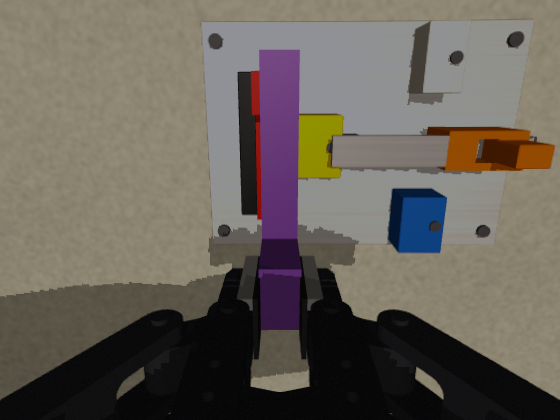

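Excellent alignment. Lower until the shim's bottom is just above the 50 mm plate top (TCP about 0.098).

```bash
python3 -m inch '[[0,0,0.3,0,0,0,1],[0,0,0.4,0,0,0,1],[0,0,0.22,0,0,0,1],[0,0,0,0,0,0,1],[0,0,0,0,0,0,1]]'|grep -v rot
python3 - <<'E'
from h import *
import pickle
s=snapshot("wrist");save(s,"w24.png",(200,30,400,230),4);pickle.dump(s,open("w24.pkl","wb"))
plan(fx(16.2,-36.9,.1),6.5);print(infx(get_state()["tool_pos"]))
E
```

```text
time_s: 23.98
tool_pos: [0.4837, 0.1877, 0.1037]
ft_force: [-0.7, -0.4, -0.5]
finger_gap: 0.014
t 24.025 pos [0.4838 0.1878 0.1038] yaw 6.49 shift units(cur axes) [-0.006 -0.016  0.064] az -0.001 q [ 12.   15.6 -16.   58.3  -0.   95.5] F [ 0.2  0.5 -0.9] gap 0.0139
[ 17.18 -36.57]
```

View pics/w24.png

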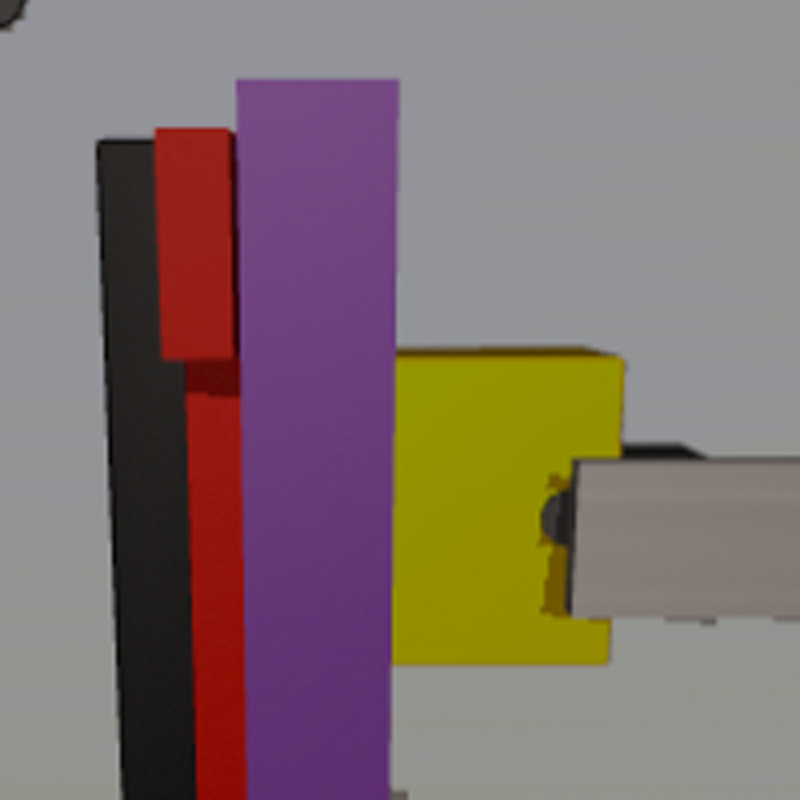

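```bash
python3 -m inch '[[-0.005,-0.017,0.02,0,0,0,1],[0,0,0,0,0,0,1],[0,0,0,0,0,0,1]]'|grep -v rot
python3 - <<'E'
from h import *
import pickle
plan(fx(16.2,-36.9,.1),6.5);print(infx(get_state()["tool_pos"]),get_state()["torque"])
E
```

```text
time_s: 24.4
tool_pos: [0.4823, 0.1876, 0.1019]
ft_force: [0.1, 0.6, -0.3]
finger_gap: 0.0138
t 24.4 pos [0.4823 0.1876 0.1019] yaw 6.51 shift units(cur axes) [-0.004  0.008  0.032] az 0.001 q [ 12.   15.6 -16.3  58.1  -0.   95.4] F [ 0.1  0.6 -0.3] gap 0.0138
[ 15.7  -36.66] [-0.0447661   0.03629723  0.006841  ]
```

```bash
python3 -m inch '[[-0.004,0.008,0.1,0,0,0,1],[0,0,0.1,0,0,0,1],[0,0,0,0,0,0,1],[0,0,0,0,0,0,1]]'|grep -v rot
python3 - <<'E'
from h import *
import pickle
plan(fx(16.2,-36.9,.1),6.5);print(infx(get_state()["tool_pos"]),get_state()["torque"])
s=snapshot("wrist");save(s,"w25.png",(200,30,400,230),4)
E
```

```text
time_s: 24.9
tool_pos: [0.4828, 0.1874, 0.0897]
ft_force: [-0.0, -0.4, -0.1]
finger_gap: 0.0142
t 24.9 pos [0.4828 0.1874 0.0897] yaw 6.51 shift units(cur axes) [ 0.001  0.001 -0.172] az 0.001 q [ 11.9  16.2 -17.4  56.4  -0.   95.4] F [-0.  -0.4 -0.1] gap 0.0142
[ 16.12 -36.94] [-0.06424263 -0.03208475  0.00903819]
```

View pics/w25.png

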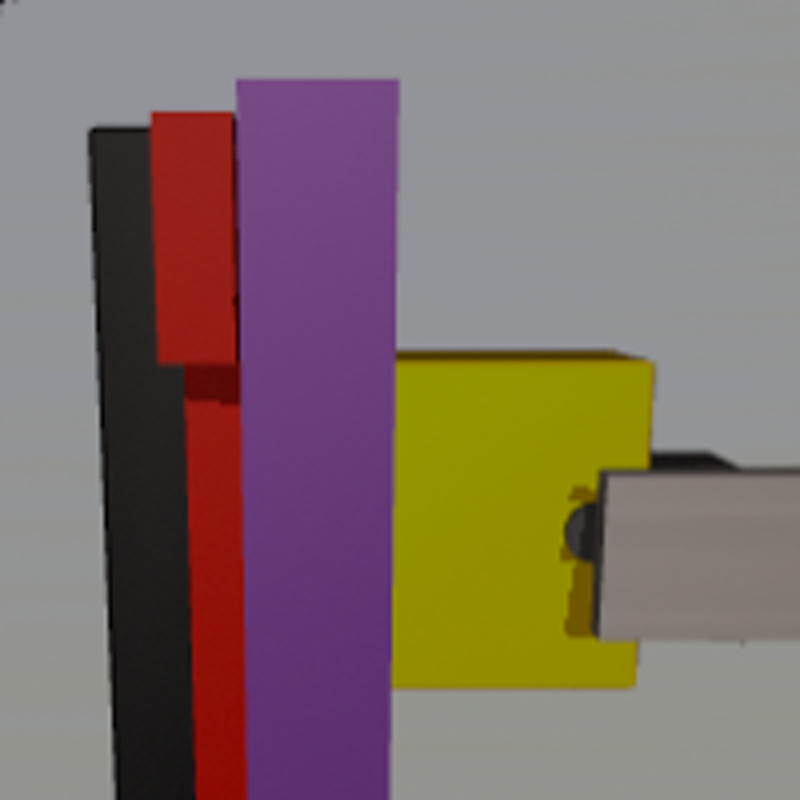

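```bash
python3 -m inch '[[0,0,0.08,0,0,0,1],[0,0,0.08,0,0,0,1],[0,0,0,0,0,0,1],[0,0,0,0,0,0,1]]'|grep -v rot
python3 - <<'E'
from h import *
import pickle
plan(fx(16.2,-36.9,.1),6.5);print(infx(get_state()["tool_pos"]),get_state()["torque"])
s=snapshot("wrist");save(s,"w26.png",(200,30,400,230),4)
E
```

```text
time_s: 25.45
tool_pos: [0.4828, 0.1874, 0.0801]
ft_force: [-0.2, -1.2, -0.9]
finger_gap: 0.0142
t 25.45 pos [0.4828 0.1874 0.0801] yaw 6.51 shift units(cur axes) [ 0.     0.001 -0.331] az 0.001 q [ 11.9  16.7 -18.3  55.    0.   95.4] F [-0.2 -1.2 -0.9] gap 0.0142
[ 16.12 -36.92] [-0.04400778 -0.04504852  0.00257357]
```

View pics/w26.png

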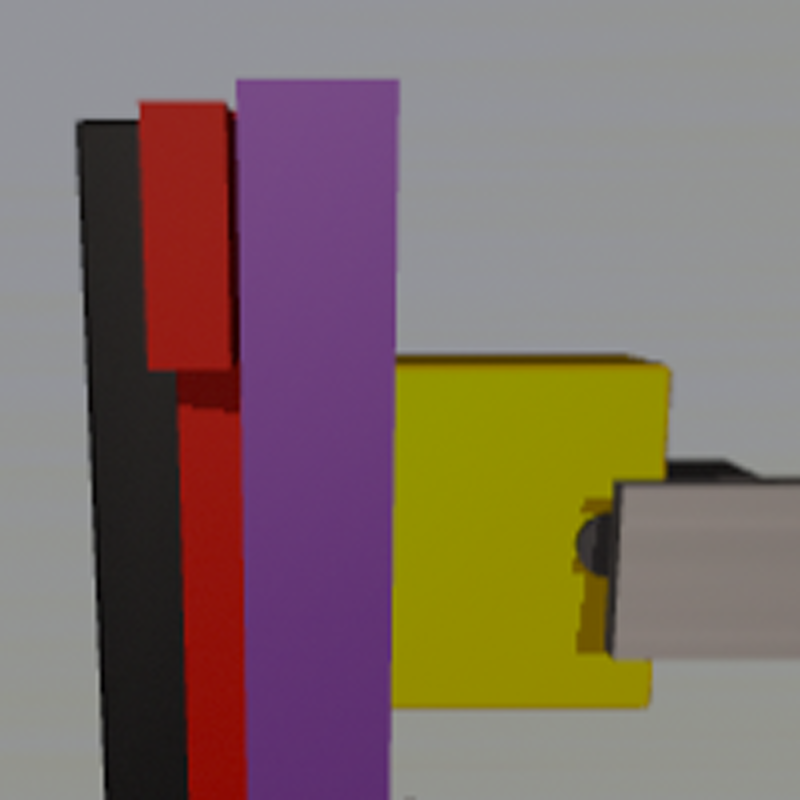

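```bash
python3 -m inch '[[0,0,0.06,0,0,0,1],[0,0,0.06,0,0,0,1],[0,0,0,0,0,0,1]]'|grep -v rot;python3 -c "
from h import *
print(infx(get_state()['tool_pos']),get_state()['torque'])"
python3 -m inch '[[0,0,0.07,0,0,0,1],[0,0,0.07,0,0,0,1],[0,0,0,0,0,0,1]]'|grep -v rot;python3 -c "
from h import *
print(infx(get_state()['tool_pos']),get_state()['torque'])"
```

```text
time_s: 25.88
tool_pos: [0.4825, 0.1873, 0.0726]
ft_force: [-0.7, 0.1, -0.3]
finger_gap: 0.0142
[ 15.9  -36.99] [-0.05316217 -0.09870624  0.00192396]
time_s: 26.25
tool_pos: [0.4825, 0.1873, 0.0641]
ft_force: [0.8, 0.8, -1.2]
finger_gap: 0.0139
[ 15.88 -36.99] [ 0.03934641 -0.00089244  0.06133169]
```

```bash
python3 -m inch '[[0,0.003,0.07,0,0,0,1],[0,0,0.07,0,0,0,1],[0,0,0,0,0,0,1]]'|grep -v rot;python3 -c "
from h import *
print(infx(get_state()['tool_pos']),get_state()['torque'])"
python3 -m inch '[[0,0,0.04,0,0,0,1],[0,0,0,0,0,0,1]]'|grep -v rot;python3 -m inch '[[0,0,0.015,0,0,0,1],[0,0,0,0,0,0,1]]'|grep -v rot;python3 -c "
from h import *
print(infx(get_state()['tool_pos']),get_state()['torque'])"
```

```text
time_s: 26.62
tool_pos: [0.4827, 0.1873, 0.0558]
ft_force: [-0.3, 0.2, -1.5]
finger_gap: 0.0139
[ 16.03 -36.96] [ 2.40688046e-05  3.78936952e-02 -3.23942180e-02]
time_s: 26.88
tool_pos: [0.4829, 0.1874, 0.0537]
ft_force: [-1.2, -0.3, -1.1]
finger_gap: 0.0142
time_s: 27.12
tool_pos: [0.483, 0.1874, 0.0529]
ft_force: [0.2, 1.0, -0.5]
finger_gap: 0.0141
[ 16.33 -36.96] [-0.01178469 -0.01795818  0.03466395]
```

```bash
python3 -m inch '[[0,0,0.015,0,0,0,1],[0,0,0,0,0,0,1]]'|grep -v rot;python3 -m inch '[[0,0,0.015,0,0,0,1],[0,0,0,0,0,0,1]]'|grep -v rot;python3 -m inch '[[0,0,0.015,0,0,0,1],[0,0,0,0,0,0,1]]'|grep -v rot;python3 -c "
from h import *
print(infx(get_state()['tool_pos']),get_state()['torque'])
s=snapshot('wrist');save(s,'w27.png',(200,30,400,230),4)"
```

```text
time_s: 27.38
tool_pos: [0.4829, 0.1874, 0.0519]
ft_force: [-0.1, -1.0, -1.0]
finger_gap: 0.0138
time_s: 27.62
tool_pos: [0.4829, 0.1873, 0.051]
ft_force: [-0.6, -0.0, -2.2]
finger_gap: 0.0143
time_s: 27.88
tool_pos: [0.4831, 0.1874, 0.0506]
ft_force: [-1.0, -1.4, 4.1]
finger_gap: 0.0143
[ 16.44 -36.97] [-0.1198933   0.33174377 -0.00082889]
```

View pics/w27.png

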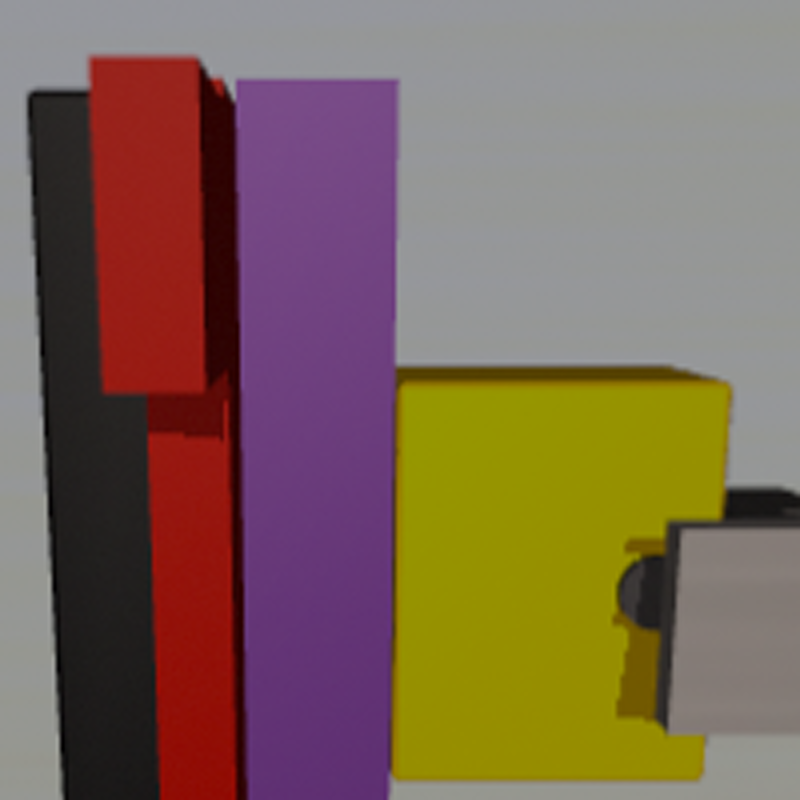

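```bash
python3 -m inch '[[0,-0.004,-0.005,0,0,0,1],[0,0,0,0,0,0,1],[0,0,0,0,0,0,0.8],[0,0,0,0,0,0,0.75],[0,0,0,0,0,0,0.7],[0,0,0,0,0,0,0.7]]'|grep -v rot;python3 -m inch '[[0,0,-0.1,0,0,0,0.7],[0,0,-0.3,0,0,0,0.7],[0,0,-0.5,0,0,0,0.7],[0,0,-0.6,0,0,0,0.7],[0,0,0,0,0,0,0.7]]'|grep -v rot;python3 -c "
from h import *
print(infx(get_state()['tool_pos']),get_state()['torque'])
import pickle
s=snapshot('wrist');save(s,'w28.png',(190,30,460,240),3);pickle.dump(s,open('w28.pkl','wb'))
s=snapshot('scene');save(s,'s28.png',(320,210,480,340),4)"
```

```text
time_s: 28.68
tool_pos: [0.4827, 0.1873, 0.0504]
ft_force: [-0.7, 0.2, 0.6]
finger_gap: 0.0256
time_s: 29.3
tool_pos: [0.4841, 0.1877, 0.1434]
ft_force: [0.3, 0.4, 0.9]
finger_gap: 0.0254
[ 17.53 -36.79] [ 0.04519254 -0.06600504 -0.06087205]
```

View pics/w28.png

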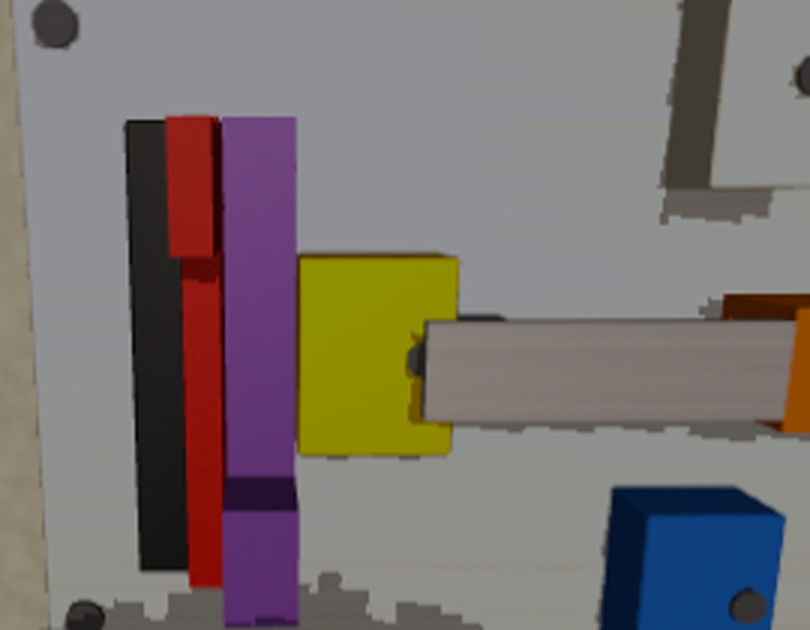

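View pics/s28.png

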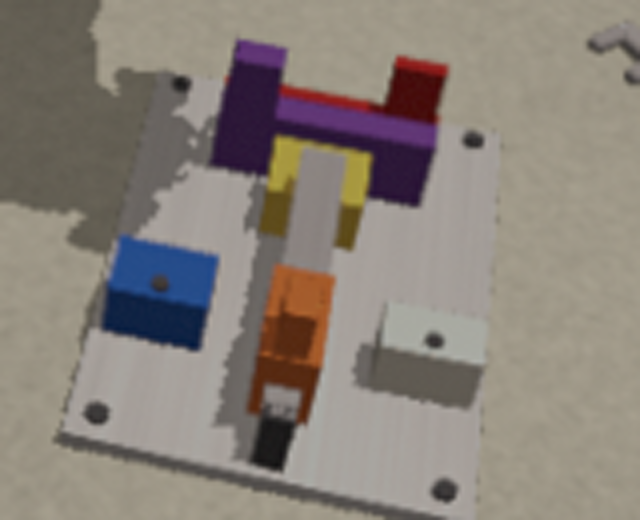

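Run:
```python
from h import *
import pickle
FX[2]=6.5
s=pickle.load(open("w1.pkl","rb"))
q=lambda L,o:[((u+.5)/4-.5+o,(v+.5)/4-.5) for u,v in L]
for L,o,z in (([(193,325),(188,447)],340,.0605),([(388,347),(480,347),(470,418),(375,418)],340,.0865),([(426,342),(424,440)],195,.0605)):
    for w in unproj(s,q(L,o),z): print(infx(w),z)
s=pickle.load(open("w28.pkl","rb"))
q=lambda L:[((u+.5)/3-.5+190,(v+.5)/3-.5+30) for u,v in L]
for n,L,z in (("red -50",[(190,586),(222,586)],.05),("red tab +48",[(166,117),(218,117)],.08),("vio +50",[(223,117),(296,117)],.05),("vio tab -24,-48",[(223,508),(298,508),(223,624),(298,624)],.08),("fence",[(126,121),(165,121),(140,571),(187,571)],.04),("stop",[(300,257),(299,455)],.04),("tongue tip",[(427,322),(424,422)],.0605)):
    print(n,[infx(w).tolist() for w in unproj(s,q(L),z)])
```

```text
[123.64  12.66] 0.0605
[124.44 -12.17] 0.0605
[154.71   7.02] 0.0865
[172.43   6.68] 0.0865
[172.23  -6.57] 0.0865
[153.68  -6.24] 0.0865
[50.51 10.29] 0.0605
[50.22 -9.74] 0.0605
red -50 [[0.66, -49.12], [7.85, -49.14]]
red tab +48 [[0.31, 47.63], [9.39, 47.65]]
vio +50 [[9.27, 49.71], [23.84, 49.72]]
vio tab -24,-48 [[9.41, -23.03], [23.89, -23.06], [9.13, -46.9], [24.05, -46.93]]
fence [[-11.24, 49.58], [-3.14, 49.6], [-11.61, -48.81], [-0.66, -48.84]]
stop [[25.17, 22.24], [25.27, -21.26]]
tongue tip [[50.17, 10.42], [50.36, -9.92]]
```

```bash
sed -i 's/^FX=.*/FX=[462.3,222.3,6.5]/' h.py
python3 - <<'E'
from h import *
print(fx(163.3,0.1))
rows(fx(163.3,0.1,.14),96.5,10)
E
```

```text
[np.float64(0.6245389637106099), np.float64(0.24088544199386683)]
[0.062 0.245 0.001] az -0.9
[0.023 0.252 0.001] az -0.9
[-0.017  0.252  0.001] az -0.9
[-0.056  0.246  0.001] az -0.9
[-0.094  0.235  0.001] az -0.9
[-0.129  0.217  0.001] az -0.9
[-0.162  0.194  0.001] az -0.9
[-0.19   0.166  0.001] az -0.9
[-0.214  0.135  0.001] az -0.9
[-0.232  0.099  0.001] az -0.9
```

```bash
python3 -m inch '[[0.06,0.25,0,0,0,-0.9,0.65],[0.02,0.25,0,0,0,-0.9,0.65],[-0.02,0.25,0,0,0,-0.9,0.65],[-0.06,0.25,0,0,0,-0.9,0.65],[-0.09,0.24,0,0,0,-0.9,0.65],[-0.13,0.22,0,0,0,-0.9,0.65],[-0.16,0.19,0,0,0,-0.9,0.65],[-0.19,0.17,0,0,0,-0.9,0.65],[-0.21,0.14,0,0,0,-0.9,0.65],[-0.23,0.1,0,0,0,-0.9,0.65],[0,0,0,0,0,0,0.65],[0,0,0,0,0,0,0.65]]'|grep -v rot;python3 -c "
from h import *
plan(fx(163.3,0.1,.058),96.5);print(infx(get_state()['tool_pos']))
s=snapshot('wrist');save(s,'w29.png')"
```

```text
time_s: 30.9
tool_pos: [0.6241, 0.2411, 0.1396]
ft_force: [-0.1, 0.5, -0.2]
finger_gap: 0.03
t 30.9 pos [0.6241 0.2411 0.1396] yaw 96.31 shift units(cur axes) [-0.009 -0.003  1.36 ] az -0.019 q [13.9 28.3  9.7 71.5 -0.   7.6] F [-0.1  0.5 -0.2] gap 0.03
[162.89   0.32]
```

View pics/w29.png

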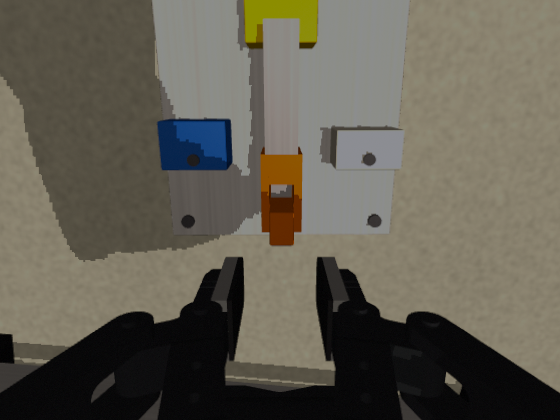

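```bash
python3 -m inch '[[-0.01,0,0.3,0,0,-0.02,0.65],[0,0,0.4,0,0,0,0.65],[0,0,0.38,0,0,0,0.65],[0,0,0,0,0,0,0.65],[0,0,0,0,0,0,0.65]]'|grep -v rot;python3 -c "
from h import *
plan(fx(163.3,0.1,.058),96.5);print(infx(get_state()['tool_pos']))
s=snapshot('wrist');save(s,'w30.png')"
```

```text
time_s: 31.58
tool_pos: [0.6256, 0.2414, 0.0768]
ft_force: [-0.4, 1.8, -0.1]
finger_gap: 0.0299
t 31.575 pos [0.6256 0.2414 0.0768] yaw 96.66 shift units(cur axes) [ 0.019 -0.006  0.313] az 0.016 q [13.9 30.4  3.8 63.4 -0.   7.3] F [-0.4  1.8 -0.1] gap 0.0299
[164.44   0.46]
```

View pics/w30.png

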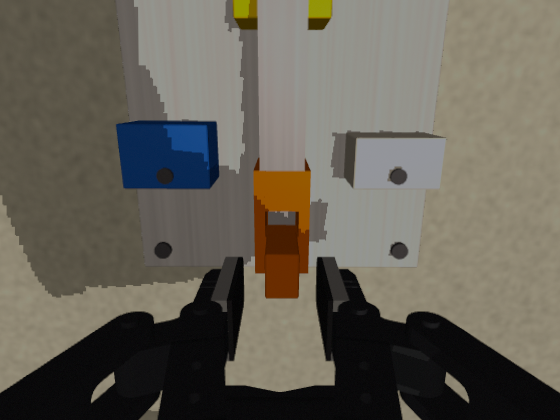

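```bash
python3 -m inch '[[0.015,0,0.15,0,0,0.01,0.65],[0,0,0.15,0,0,0,0.65],[0,0,0,0,0,0,0.65],[0,0,0,0,0,0,0.75]]'|grep -v rot;python3 -c "
from h import *
plan(fx(163.3,0.1,.058),96.5);print(infx(get_state()['tool_pos']))
s=snapshot('wrist');save(s,'w31.png')"
```

```text
time_s: 32.12
tool_pos: [0.6246, 0.2413, 0.0576]
ft_force: [1.4, -0.9, 0.1]
finger_gap: 0.0213
t 32.125 pos [0.6246 0.2413 0.0576] yaw 96.6 shift units(cur axes) [ 0.001 -0.007 -0.006] az 0.01 q [13.9 31.1  2.1 61.   0.   7.3] F [ 1.4 -0.9  0.1] gap 0.0213
[163.38   0.5 ]
```

View pics/w31.png

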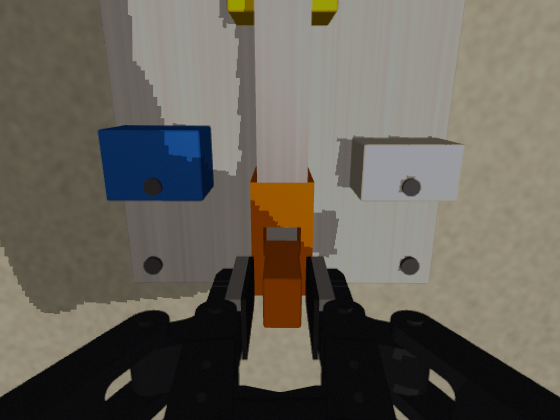

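```bash
python3 -m inch '[[0,0,0,0,0,0,0.85],[0,0,0,0,0,0,1],[0,0,0,0,0,0,1],[0,0,0,0,0,0,1]]' 50|grep -v rot;python3 -m inch '[[0.05,0,0,0,0,0,1],[0.1,0,0,0,0,0,1],[0,0,0,0,0,0,1]]'|grep -v rot; python3 -c "
from h import *
plan(fx(115,0.1,.058),96.5);print(infx(get_state()['tool_pos']),get_state()['torque'])
s=snapshot('wrist');save(s,'w32.png')"
```

```text
time_s: 32.67
tool_pos: [0.6248, 0.2413, 0.058]
ft_force: [-0.5, 0.6, 3.2]
finger_gap: 0.013
time_s: 33.05
tool_pos: [0.6151, 0.2402, 0.058]
ft_force: [-0.3, -0.3, 6.2]
finger_gap: 0.0129
t 33.05 pos [0.6151 0.2402 0.058 ] yaw 96.61 shift units(cur axes) [ 0.648 -0.005  0.   ] az 0.011 q [14.1 30.2  0.6 60.4  0.   7.4] F [-0.3 -0.3  6.2] gap 0.0129
[153.87   0.49] [-0.03880813  0.02319607 -0.02120983]
```

View pics/w32.png

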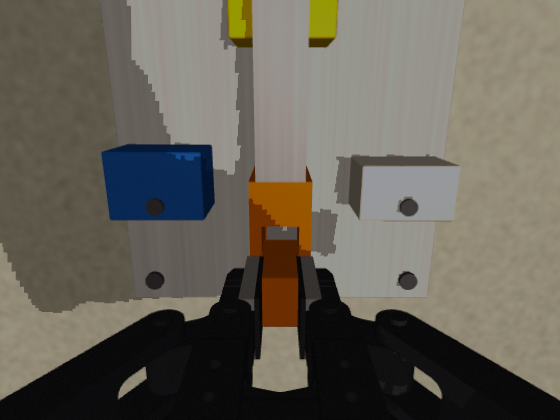

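```bash
python3 -m inch '[[0.1,0,0,0,0,0,1],[0.1,0,0,0,0,0,1],[0.1,0,0,0,0,0,1],[0,0,0,0,0,0,1]]'|grep -v rot; python3 -m inch '[[0.1,0,0,0,0,0,1],[0.1,0,0,0,0,0,1],[0.06,0,0,0,0,0,1],[0,0,0,0,0,0,1]]'|grep -v rot; python3 -c "
from h import *
plan(fx(115,0.1,.058),96.5);print(infx(get_state()['tool_pos']),get_state()['torque'])
s=snapshot('wrist');save(s,'w33.png')"
```

```text
time_s: 33.6
tool_pos: [0.5968, 0.2382, 0.058]
ft_force: [0.0, 0.2, 8.6]
finger_gap: 0.0134
time_s: 34.1
tool_pos: [0.5809, 0.2363, 0.058]
ft_force: [-4.3, -0.1, 10.7]
finger_gap: 0.0129
t 34.1 pos [0.5809 0.2363 0.058 ] yaw 96.62 shift units(cur axes) [ 0.074 -0.005  0.001] az 0.012 q [14.5 27.3 -4.6 58.2  0.   7.8] F [-4.3 -0.1 10.7] gap 0.0129
[119.46   0.43] [-0.14725507  1.05654544  0.06949656]
```

View pics/w33.png

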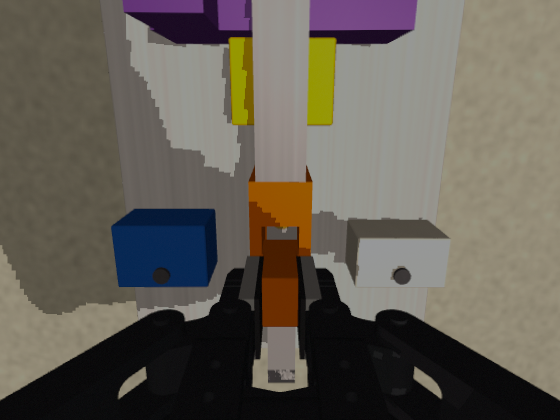

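```bash
python3 -m inch '[[0.03,0,-0.005,0,0,0,1],[0.025,0,0,0,0,0,1],[0,0,0,0,0,0,1]]'|grep -v rot; python3 -c "
from h import *
plan(fx(115,0.1,.058),96.5);print(infx(get_state()['tool_pos']),get_state()['torque'])"
python3 -m inch '[[0.015,0,0,0,0,0,1],[0,0,0,0,0,0,1]]'|grep -v rot; python3 -c "
from h import *
print(infx(get_state()['tool_pos']),get_state()['torque'])
s=snapshot('wrist');save(s,'w34.png',(220,120,340,340),3)"
```

```text
time_s: 34.52
tool_pos: [0.5782, 0.2359, 0.058]
ft_force: [-0.4, -0.5, 7.1]
finger_gap: 0.013
t 34.525 pos [0.5782 0.2359 0.058 ] yaw 96.61 shift units(cur axes) [ 0.028 -0.005  0.   ] az 0.011 q [14.5 27.1 -5.  58.   0.   7.9] F [-0.4 -0.5  7.1] gap 0.013
[116.66   0.41] [-0.021692    0.34330281  0.00647749]
time_s: 34.78
tool_pos: [0.5779, 0.2359, 0.058]
ft_force: [0.6, 0.3, 5.3]
finger_gap: 0.013
[116.34   0.39] [ 0.01246458 -0.09881974  0.04441145]
```

View pics/w34.png

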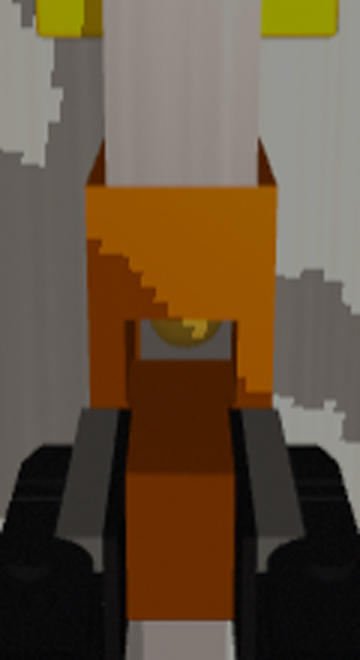

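```bash
python3 -m inch '[[0.015,0,0,0,0,0,1],[0,0,0,0,0,0,1]]'|grep -v rot; python3 -c "
from h import *
print(infx(get_state()['tool_pos']),get_state()['torque'])"; python3 -m inch '[[0.01,0,0,0,0,0,1],[0,0,0,0,0,0,1]]'|grep -v rot; python3 -c "
from h import *
print(infx(get_state()['tool_pos']),get_state()['torque'])
s=snapshot('wrist');save(s,'w35.png',(220,120,340,340),3)"
```

```text
time_s: 35.08
tool_pos: [0.5774, 0.2358, 0.058]
ft_force: [2.0, 1.4, 4.3]
finger_gap: 0.0126
[115.85   0.4 ] [ 0.06858999 -0.46100191 -0.01499352]
time_s: 35.33
tool_pos: [0.5767, 0.2357, 0.058]
ft_force: [2.7, 1.3, 4.2]
finger_gap: 0.0128
[115.19   0.4 ] [ 0.06602875 -0.67277503  0.08735822]
```

View pics/w35.png

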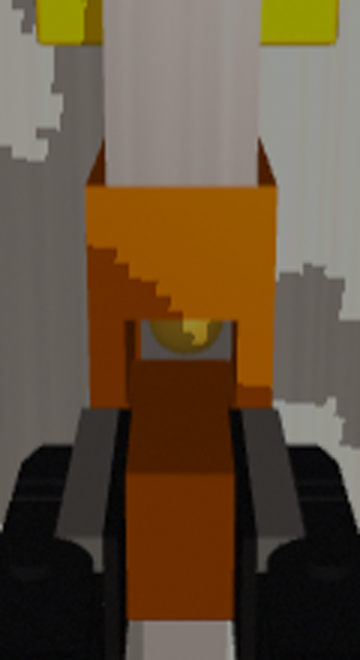

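```bash
python3 -m inch '[[-0.015,0,0,0,0,0,1],[0,0,0,0,0,0,1]]'|grep -v rot; python3 -c "
from h import *
print(infx(get_state()['tool_pos']),get_state()['torque'])"; python3 -m inch '[[0,0,0,0,0,0,0.8],[0,0,0,0,0,0,0.75],[0,0,0,0,0,0,0.7],[0,0,0,0,0,0,0.7],[0,0,0,0,0,0,0.7]]'|grep -v rot; python3 -c "
from h import *
print(infx(get_state()['tool_pos']),get_state()['torque'])
s=snapshot('wrist');save(s,'w36.png',(220,120,340,340),3)"
```

```text
time_s: 35.62
tool_pos: [0.5768, 0.2357, 0.058]
ft_force: [-1.1, -0.7, 7.1]
finger_gap: 0.013
[115.25   0.38] [-0.03790328  0.04169913 -0.01467855]
time_s: 36.25
tool_pos: [0.5774, 0.2358, 0.0579]
ft_force: [0.7, 0.2, 0.2]
finger_gap: 0.0257
[115.89   0.34] [-0.03068367 -0.02017081 -0.0191179 ]
```

View pics/w36.png

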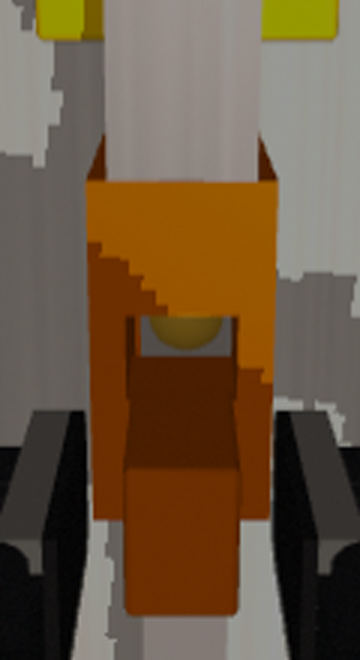

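```bash
python3 -m inch '[[0,0,-0.2,0,0,0,0.7],[0,0,-0.6,0,0,0,0.6],[0,0,-0.8,0,0,0,0.5],[-0.3,0,-0.8,0,0,0,0.5],[-0.3,0,-0.5,0,0,0,0.5],[0,0,0,0,0,0,0.5],[0,0,0,0,0,0,0.5]]'|grep -v rot; python3 -c "
from h import *
import pickle
s=snapshot('wrist');save(s,'w37.png');save(s,'w37a.png',(200,0,370,260),3);pickle.dump(s,open('w37.pkl','wb'))
s=snapshot('scene');save(s,'s37.png',(320,210,480,340),4)"
```

```text
time_s: 37.17
tool_pos: [0.6127, 0.2398, 0.2315]
ft_force: [-0.9, 0.5, -0.2]
finger_gap: 0.0428
```

View pics/w37.png

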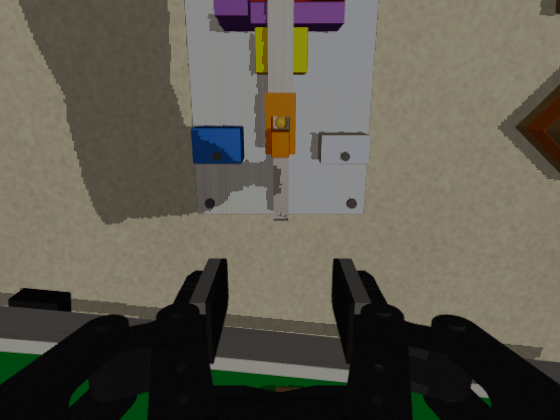

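View pics/w37a.png

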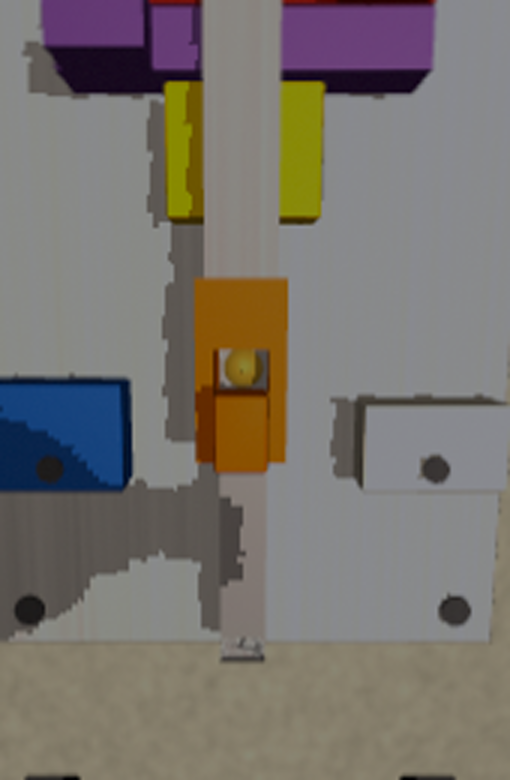

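View pics/s37.png

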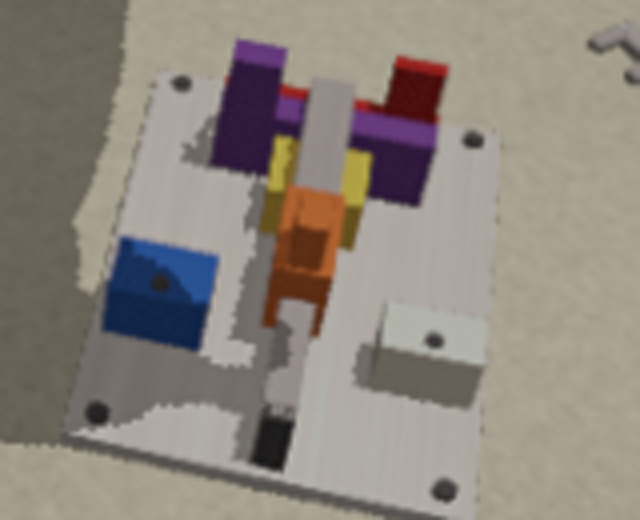

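Run:
```python
from h import *
import pickle
s=pickle.load(open('w37.pkl','rb'))
q=lambda L:[((u+.5)/3-.5+200,(v+.5)/3-.5) for u,v in L]
for n,L,z in (("sleeve front(76)",[(195,279),(288,279)],.0605),("ball (101)",[(241,368)],.0455),("sleeve rear(126)",[(282,462)],.0605),("fin rear (125)",[(241,471)],.0865),("stop +x (60)",[(322,219)],.04),("blue -x(106),+x(138)",[(128,381),(128,490)],.04),("violet top x 23.?",[(300,69)],.05)):
    print(n,[infx(w).tolist() for w in unproj(s,q(L),z)])
s=snapshot("top");save(s,"t38.png",(135,155,230,270),5)
```

```text
sleeve front(76) [[76.92, -12.97], [76.88, 12.02]]
ball (101) [[101.08, -0.54]]
sleeve rear(126) [[125.93, 11.02]]
fin rear (125) [[124.59, -0.56]]
stop +x (60) [[60.56, 22.2]]
blue -x(106),+x(138) [[105.2, -33.67], [137.34, -34.54]]
violet top x 23.? [[24.26, 14.84]]
```

View pics/t38.png

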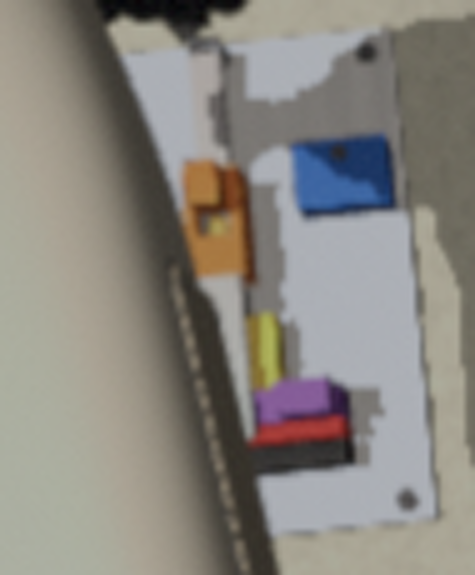

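```bash
python3 -c "
from rig import *
print(finish_job(), get_state()['time_s'])"
```

```text
the job is handed in; nothing more can be done
the job is handed in; nothing more can be done
```

The slot is packed, the keeper has clicked over the ball, and the job was handed in at about 37 s with the gripper clear of everything.

- **Shims:** The yellow stop is fitted, which leaves a 25 mm gap, so I used red (8 mm) and violet (15 mm). I lowered red and set it against the fence. Violet then went down between red and the stop with no side force. Each met the floor at about 4–5 N.
- **Keeper:** I slid it by its fin until the ball dropped in, eased the force to zero and let go.
- **Last checks:**
  - **Shims:** The wrist and scene pictures show both upright and fully down, with the tongue between the tabs. The ends line up with the fence to about 0.5 mm.
  - **Keeper:** It measures about 77 to 126 mm along the fixture, with the ball at 101 mm, so it is centred within about 0.5 mm.

**What went wrong or disagreed:**
- **Fingertip position:** The tips stood about 5–8 mm behind the reported TCP, not 19 mm ahead of it, as both the wrist and scene cameras showed. Because of that, red was held only by the top of its tab. My first grip on violet also missed and tipped it briefly in its stand. It came back upright and I gripped it lower.
- **Red against the fence:** Pushing red to find the fence tilted it slightly in the grip; I backed off until it was straight before setting it down.
- **Keeper push:** I went about 1 mm past the ball (2.7 N resistance) before easing back.
- **Final top view:** The arm partly hid the fixture, so that picture only confirmed part of the result.

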